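Load the yoghurt maker and start it

TASK

Set the little lidded pots going in the yoghurt maker: press its thumb button so that the sprung lid pops up, stand every one of the pots in a well of its own, right down and upright, then push the lid down until it snaps shut and, last of all, tip the switch on. Leave the other things on the worktop where they are.

Things in the scene. Friction and masses are not known exactly. Their poses are not given: they have to be found in the camera images.
- warmer: the yoghurt maker, fixed to the worktop: white housing 232 mm deep (its x) and 274 mm wide (its y), grey deck 72 mm high with six wells, lid hinged at the back. Origin: on the worktop under it; its x axis points from its front (ledge with button and switch, towards the robot) to its back, y to its left, z up. The ledge at the front (x -129 to -77 mm, 62 mm high) is lower than the deck (x -78 to 101 mm, y +-131 mm)
- well0 (a point): centre of the floor of a round well (front row, right): 54 mm across, 30 mm deep, floor 42 mm over the worktop, so a seated pot stands 30 mm out of the deck. The wells are 80 mm apart along the maker's y and 60 mm along its x; the front row lies 121 mm and the back row 61 mm in front of the hinge line
- well1 (a point): centre of the floor of a round well (front row, middle): 54 mm across, 30 mm deep, floor 42 mm over the worktop, so a seated pot stands 30 mm out of the deck. The wells are 80 mm apart along the maker's y and 60 mm along its x; the front row lies 121 mm and the back row 61 mm in front of the hinge line
- well2 (a point): centre of the floor of a round well (front row, left): 54 mm across, 30 mm deep, floor 42 mm over the worktop, so a seated pot stands 30 mm out of the deck. The wells are 80 mm apart along the maker's y and 60 mm along its x; the front row lies 121 mm and the back row 61 mm in front of the hinge line
- well3 (a point): centre of the floor of a round well (back row, right): 54 mm across, 30 mm deep, floor 42 mm over the worktop, so a seated pot stands 30 mm out of the deck. The wells are 80 mm apart along the maker's y and 60 mm along its x; the front row lies 121 mm and the back row 61 mm in front of the hinge line
- well4 (a point): centre of the floor of a round well (back row, middle): 54 mm across, 30 mm deep, floor 42 mm over the worktop, so a seated pot stands 30 mm out of the deck. The wells are 80 mm apart along the maker's y and 60 mm along its x; the front row lies 121 mm and the back row 61 mm in front of the hinge line
- well5 (a point): centre of the floor of a round well (back row, left): 54 mm across, 30 mm deep, floor 42 mm over the worktop, so a seated pot stands 30 mm out of the deck. The wells are 80 mm apart along the maker's y and 60 mm along its x; the front row lies 121 mm and the back row 61 mm in front of the hinge line
- lid (a joint): angle of the sprung lid (rad): 0 shut (it rests up to 0.02 open when latched), 1.65 fully open, a little past upright. Free of its latch the spring throws it open in about a second and holds it there; it must be drawn back and pushed all the way down against some 2 N at its front edge (about 5 N at the end, as the hook gives way) and then snaps under the hook. Its hinge line is parallel to the maker's y at x = 95 mm, z = 72 mm in the maker's frame
- lid_edge (a point): middle of the lid's front upper edge. The lid is 262 mm wide, 167 mm from hinge line to front and 37 mm high, hollow below, with a clear window 4 mm thick or less in a white frame 34 mm wide. Axes turn with the lid: z is the outward normal of its top, x points from the front edge to the hinge. A keeper bar stands 12 mm out from the front face, 18 mm over the lower rim, within 18 mm of the middle
- latch (a joint): angle of the latch (rad): 0 at rest, 0.20 with the thumb button fully down. The hook lets go of the lid at about 0.1; it takes 2 to 3 N on the button
- button (a point): middle of the top of the black thumb button (28 mm deep, 36 mm wide), 71 mm over the worktop on the front ledge in the middle; press it straight down, it sinks about 6 mm to its stop. The hook on its far side rises to 108 mm over the worktop; its near face is 22 mm behind this point and leans 6 mm nearer as the button goes down
- switch (a joint): angle of the rocker switch (rad): 0 off, 0.32 on; it stays where it is left. It takes about 2 N
- switch_end (a point): top of the right-hand end of the grey rocker switch (22 mm deep, 38 mm long along the maker's y), on the ledge to the right of the button; this end stands about 79 mm over the worktop when off; pressing it down about 5 mm switches on. Its pivot is 16 mm to the left of this point
- pot0_mid (a point): round lidded stoneware pot, 48 mm across and 60 mm high, straight white sides and a pale wooden lid of the same width that is fixed to it; 0.10 to 0.19 kg; this point is its centre, half-way up (30 mm over its foot), z up along its axis. It may be absent (None from the start)
- pot1_mid (a point): round lidded stoneware pot, 48 mm across and 60 mm high, straight white sides and a pale wooden lid of the same width that is fixed to it; 0.10 to 0.19 kg; this point is its centre, half-way up (30 mm over its foot), z up along its axis. It may be absent (None from the start)
- pot2_mid (a point): round lidded stoneware pot, 48 mm across and 60 mm high, straight white sides and a pale wooden lid of the same width that is fixed to it; 0.10 to 0.19 kg; this point is its centre, half-way up (30 mm over its foot), z up along its axis. It may be absent (None from the start)
- pot3_mid (a point): round lidded stoneware pot, 48 mm across and 60 mm high, straight white sides and a pale wooden lid of the same width that is fixed to it; 0.10 to 0.19 kg; this point is its centre, half-way up (30 mm over its foot), z up along its axis. It may be absent (None from the start)
- pot4_mid (a point): round lidded stoneware pot, 48 mm across and 60 mm high, straight white sides and a pale wooden lid of the same width that is fixed to it; 0.10 to 0.19 kg; this point is its centre, half-way up (30 mm over its foot), z up along its axis. It may be absent (None from the start)
- pot5_mid (a point): round lidded stoneware pot, 48 mm across and 60 mm high, straight white sides and a pale wooden lid of the same width that is fixed to it; 0.10 to 0.19 kg; this point is its centre, half-way up (30 mm over its foot), z up along its axis. It may be absent (None from the start)
- cup_mid (a point): a small checked cup upside down, 66 mm across and 53 mm high, bystander; this point is its centre
- teaspoon_b: a teaspoon lying flat, 134 mm long, bystander
- peeler: a peeler lying flat, 170 mm long, bystander
Things that resemble listed ones, but are neither listed nor needed, are in the scene too. Leave any blue or green look-alike of the part that bears pot4_mid alone.

How it is judged:
On the way, in this order (a step that is already met when the one before it is completed fails the run):
1. the thumb button has let the lid pop fully open (value of joint lid above 1.4 rad), for 0.2 s.
2. every pot stands in a well, right down and upright, with the lid open (z of each of pot0_mid, pot1_mid, pot2_mid, pot3_mid, pot4_mid, pot5_mid in the frame of warmer below 0.078 m and x of pot0_mid in the frame of warmer between -0.06 and 0.07 m and y of pot0_mid in the frame of warmer between -0.115 and 0.115 m and angle between each of pot0_mid, pot1_mid, pot2_mid, pot3_mid, pot4_mid, pot5_mid's own z axis and vertical below 0.15 rad and x of pot1_mid in the frame of warmer between -0.06 and 0.07 m and y of pot1_mid in the frame of warmer between -0.115 and 0.115 m and x of pot2_mid in the frame of warmer between -0.06 and 0.07 m and y of pot2_mid in the frame of warmer between -0.115 and 0.115 m and x of pot3_mid in the frame of warmer between -0.06 and 0.07 m and y of pot3_mid in the frame of warmer between -0.115 and 0.115 m and x of pot4_mid in the frame of warmer between -0.06 and 0.07 m and y of pot4_mid in the frame of warmer between -0.115 and 0.115 m and x of pot5_mid in the frame of warmer between -0.06 and 0.07 m and y of pot5_mid in the frame of warmer between -0.115 and 0.115 m and value of joint lid above 1 rad), for 0.2 s.
3. the lid is down and snapped shut (value of joint lid below 0.04 rad and value of joint latch below 0.06 rad), for 0.3 s.
4. the switch is on (value of joint switch above 0.24 rad), for 0.2 s.
At the end, for the whole second after the job is handed in: Every pot that is present stands upright (within 0.15 rad) at the bottom of a well (its centre under 78 mm over the maker's foot), the lid is shut and held by its latch (under 0.04 rad, latch under 0.06 rad) and the switch is on (over 0.24 rad) (all of step 3 and z of each of pot0_mid, pot1_mid, pot2_mid, pot3_mid, pot4_mid, pot5_mid in the frame of warmer below 0.078 m and x of pot0_mid in the frame of warmer between -0.06 and 0.07 m and y of pot0_mid in the frame of warmer between -0.115 and 0.115 m and angle between each of pot0_mid, pot1_mid, pot2_mid, pot3_mid, pot4_mid, pot5_mid's own z axis and vertical below 0.15 rad and x of pot1_mid in the frame of warmer between -0.06 and 0.07 m and y of pot1_mid in the frame of warmer between -0.115 and 0.115 m and x of pot2_mid in the frame of warmer between -0.06 and 0.07 m and y of pot2_mid in the frame of warmer between -0.115 and 0.115 m and x of pot3_mid in the frame of warmer between -0.06 and 0.07 m and y of pot3_mid in the frame of warmer between -0.115 and 0.115 m and x of pot4_mid in the frame of warmer between -0.06 and 0.07 m and y of pot4_mid in the frame of warmer between -0.115 and 0.115 m and x of pot5_mid in the frame of warmer between -0.06 and 0.07 m and y of pot5_mid in the frame of warmer between -0.115 and 0.115 m and value of joint switch above 0.24 rad); the robot touches nothing.
It fails at once if the small checked cup pushed more than 4 cm from its place (distance of cup_mid from where it was at the start of the episode above 0.04 m).
It fails at once if the teaspoon pushed more than 4 cm from its place (distance of teaspoon_b from where it was at the start of the episode above 0.04 m).
It fails at once if the peeler pushed more than 4 cm from its place (distance of peeler from where it was at the start of the episode above 0.04 m).
Of pot0, pot1, pot2, pot3, pot4, pot5 only 4 to 6 are there at a start; the rules pass over those that are not, and their reading is None.
At some moment in a run one of pot0, pot1, pot2, pot3, pot4, pot5 may be knocked a few centimetres aside while the robot is not near it.
It also fails if it takes over 210 s, if anything falls off the work surface, if the arm or the gripper's body presses on something with over 40 N, if the wrist force passes 120 N, or if a joint passes its speed limit or range.

ROBOT

A 6-joint arm with a two-finger parallel gripper is mounted at the origin on a cart in front of the work surface, level with it; the furniture and walls round the work are solid. World frame = base frame: x ahead of the robot, y to its left, z up, the work surface at z = 0. Lengths are in m, angles in rad, forces in N, time in s.
With the tool pointing down it reaches from about 0.4 to 0.925 m from the base axis. Payload 12.5 kg.
Tool frame: the origin (TCP) lies on the centre line of the jaws, within the pads' length; the fingertips stand 19 mm ahead of it and the grasp point (between the pads) is the TCP; z points along the fingers, y is the direction in which the jaws open and shut (so a half turn about z gives the same grasp; the last joint's range is limited). The gripper opens to 95 mm and grips with 3 to 60 N. Pads are 20 mm wide; open, the fingers measure 119 mm over their backs; the gripper's body (75 mm by 180 mm) begins 59 mm behind the grasp point.
Start: joints at [-1.345, 0.491, 1.559, -0, 1.092, -0.106], TCP at [0.204, -0.591, 0.234] pointing down, gripper open.
Joint ranges: [-3.1, 3.1], [-0.84, 2.19], [0.05, 2.79], [-1.13, 4.28], [0.06, 2.93], [-2.69, 2.69]. Speed limits (rad/s): [2.22, 2.22, 2.79, 3.14, 3.14, 3.14].

INTERFACE

Orientations are given as a 3x3 rotation matrix whose columns are the frame's x, y, z axes.
In Python, from workcell import manip, cams gives the robot as it stands.
- The arm moves only by the tool jog_arm, never from a script. Its argument "targets" is text: rows parted by semicolons, each of 5 numbers parted by spaces: the closure, from 0 (fully open) to 1 (shut), then the shift along the tool's x, y, z in cm, then the turn about the tool's z in rad. A call has exactly 5 rows; each row shifts and turns the pose as measured when the row begins, along the tool's axes as they then stand; what a row does not reach is not made up. A row lasts 1/12 s, in which the tool goes at most 41.7 mm and 7.16 degrees, less where a joint would pass 70% of its speed; a pose out of reach is approached as far as the arm can. A call with a gripper value outside its range is refused whole. The fingers move at their own pace and stop on an object; "grip_force" is the grip in N (left out, the last holds). Time passes only in rows, so rows that do not move let the fingers close, or fill a call up. It gives the time, the measured TCP pose, the force and the opening at its end, in the units of the state.
- manip.observe(): the state, without advancing time (a new reading comes with each control period).
- cams.grab_frame(name): name is "scene" or "top" or "wrist"; returns the picture (384x512x3 uint8, red, green, blue); there is no depth.
- cams.get_calibration(name): a dict with "vertical_fov" (degrees; the focal length in pixels is half the picture's height over the tangent of half this angle, whatever the lens; pixels are square), "cx", "cy" (the principal point, pixels), "cam_to_world" (4x4, takes a point from camera to world coordinates); the wrist camera has in their place "hand_eye" (4x4, takes a point from camera to tool coordinates, whose origin is the TCP and whose axes are the flange's). Camera axes: x right, y down, z forward; pixel columns grow to the right and rows downward; lengths in m; the calibration is good to about 2 mm. A picture is of the moment at which its call begins: read the wrist's pose just before it. get_calibration takes no time and is no camera call.
- manip.job_done(): hands the job in, once; it reports no verdict.
The state is a dict: "time": time; "joint_positions": joint angles; "joint_vel": joint speeds; "joint_torque": joint torques, N m; "tool_pos": TCP position; "tool_rot": TCP orientation; "wrist_force": force on the tool from outside, world axes, zero at the start; "moment": the same for the moment, N m; "opening": finger opening in m.
Only numpy, scipy, OpenCV 4.12 (cv2) and the standard library are available. Lean on these libraries where they do the work, as an engineer would, in place of code of your own. Each camera call takes 0.05 s, during which the arm holds its last target. There are 200 camera calls.

## Working session

There is one attempt and no reset: what is moved stays moved. The work goes in short steps, Python scripts to look and compute and a tool call to move; the robot and the scene stay as the last step left them, time stands still between calls to the robot, and variables do not carry over. Pictures are saved under pics/ and viewed, about 12 in all and at most 16, crops included, and the job is handed in when it is done.

Besides the shell and the picture viewer there is one more tool, called after "Request:" in YAML: its name, and indented under it one key for each argument. jog_arm: Moves the arm, as the interface text tells. Its arguments: {"type":"object","properties":{"targets":{"type":"string"},"grip_force":{"type":"number"}},"required":["targets"]}

```bash
mkdir -p pics
cat > h.py <<'E'
from workcell import manip, cams
import numpy as np, cv2
def K(c):
    f=192/np.tan(np.radians(c['vertical_fov'])/2); return f,c['cx'],c['cy']
def camT(n,s=None):
    c=cams.get_calibration(n)
    if 'cam_to_world' in c: return c,np.array(c['cam_to_world'])
    T=np.eye(4); T[:3,:3]=s['tool_rot']; T[:3,3]=s['tool_pos']
    return c,T@np.array(c['hand_eye'])
def pix(c,T,u,v,z):
    f,cx,cy=K(c); d=T[:3,:3]@np.array([(u-cx)/f,(v-cy)/f,1]); return T[:3,3]+d*(z-T[2,3])/d[2]
def proj(c,T,p):
    f,cx,cy=K(c); q=T[:3,:3].T@(np.array(p)-T[:3,3]); return np.array([f*q[0]/q[2]+cx,f*q[1]/q[2]+cy])
def grab(n,f,scale=1,crop=None):
    s=manip.observe(); im=cams.grab_frame(n); cv2.imwrite('raw_%s.png'%n,im[:,:,::-1])
    if crop: im=im[crop[1]:crop[3],crop[0]:crop[2]]
    im=cv2.resize(im,None,fx=scale,fy=scale,interpolation=cv2.INTER_CUBIC)
    cv2.imwrite('pics/'+f,im[:,:,::-1]); return s
E
python3 - <<'E'
from h import *
s=grab('top','top0.png',1.5); grab('scene','scene0.png',1.5)
print(s)
for n in('top','scene','wrist'): print(cams.get_calibration(n))
E
```

```text
{'time': 0.0, 'joint_positions': array([-1.34458003e+00,  4.91513576e-01,  1.55948314e+00,  7.65594821e-06,
        1.09167797e+00, -1.05596323e-01]), 'joint_vel': array([ 0.00158367,  0.00094829,  0.00100872,  0.00029276, -0.00102882,
       -0.00031996]), 'joint_torque': array([-8.38585947e-05, -6.12644649e+01, -2.58185649e+01,  6.91721658e-02,
        4.82101401e-02, -1.18851349e-04]), 'tool_pos': array([ 0.2035706 , -0.59066937,  0.2330787 ]), 'tool_rot': array([[ 9.45454588e-01,  3.25753843e-01, -2.36069611e-04],
       [ 3.25753906e-01, -9.45454006e-01,  1.05598555e-03],
       [ 1.20798390e-04, -1.07528698e-03, -9.99999415e-01]]), 'wrist_force': array([ 0.06674212,  0.55792367, -0.70957426]), 'moment': array([-0.02810272,  0.01304656, -0.03045467]), 'opening': 0.09507965348807511}
{'vertical_fov': 56.86057582486706, 'cx': 257.2076239307139, 'cy': 188.75816333804408, 'cam_to_world': array([[ 0.0124796 , -0.9964755 ,  0.08295084,  0.37491039],
       [-0.99987357, -0.01161846,  0.01085593, -0.00564699],
       [-0.0098539 , -0.08307583, -0.99649451,  1.49935286],
       [ 0.        ,  0.        ,  0.        ,  1.        ]])}
{'vertical_fov': 45.73779427144383, 'cx': 259.89701150469267, 'cy': 188.74902986126406, 'cam_to_world': array([[ 0.20042981, -0.7510899 ,  0.62904043, -0.47033282],
       [-0.97966625, -0.15958437,  0.12160126, -0.19255817],
       [ 0.00905155, -0.6406222 , -0.76780289,  1.29419509],
       [ 0.        ,  0.        ,  0.        ,  1.        ]])}
{'vertical_fov': 69.20205397211483, 'cx': 255.8738287944225, 'cy': 191.9143953541076, 'hand_eye': array([[-8.34587298e-04, -9.67775361e-01, -2.51813727e-01,
         7.08333081e-02],
       [ 9.99999176e-01, -5.62011386e-04, -1.15436851e-03,
        -1.30839795e-03],
       [ 9.75647224e-04, -2.51814483e-01,  9.67775033e-01,
        -1.51094107e-01],
       [ 0.00000000e+00,  0.00000000e+00,  0.00000000e+00,
         1.00000000e+00]])}
```

View pics/top0.png

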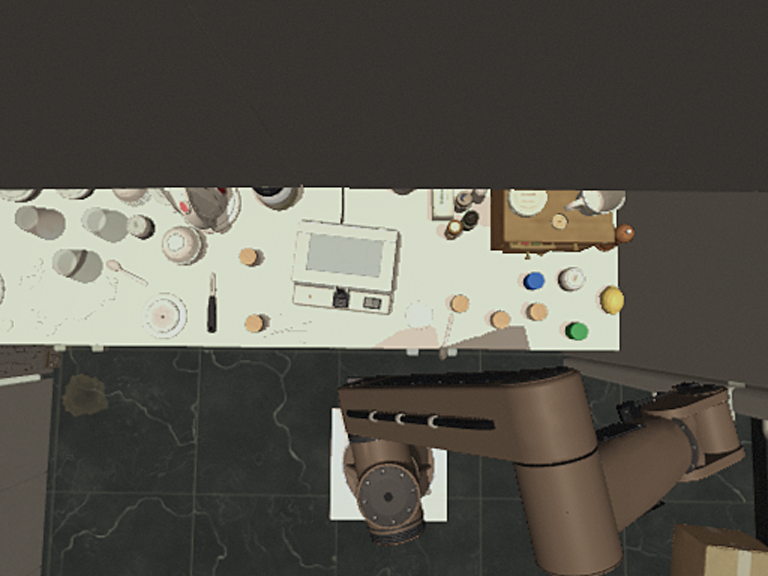

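View pics/scene0.png

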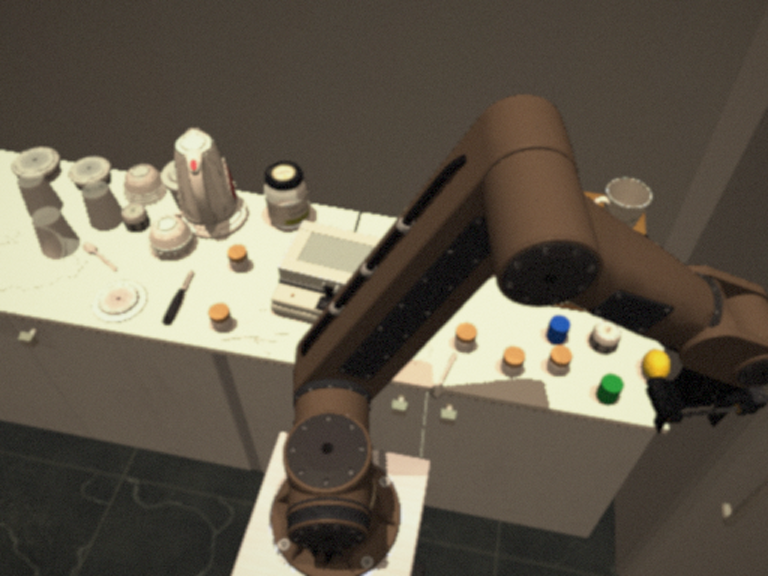

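Run:
```python
from h import *
im=cv2.imread('raw_top.png')
a=cv2.resize(im[118:242,275:425],None,fx=5,fy=5,interpolation=cv2.INTER_CUBIC)[:560]
cv2.imwrite('pics/c1.png',a)
b=cv2.resize(im[125:235,140:295],None,fx=5,fy=5,interpolation=cv2.INTER_CUBIC)
cv2.imwrite('pics/c2.png',b)
```

```text
(no output)
```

View pics/c1.png

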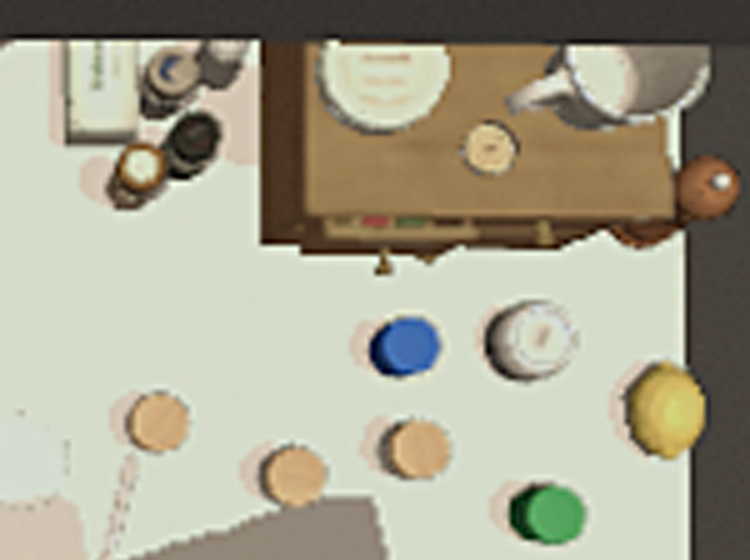

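View pics/c2.png

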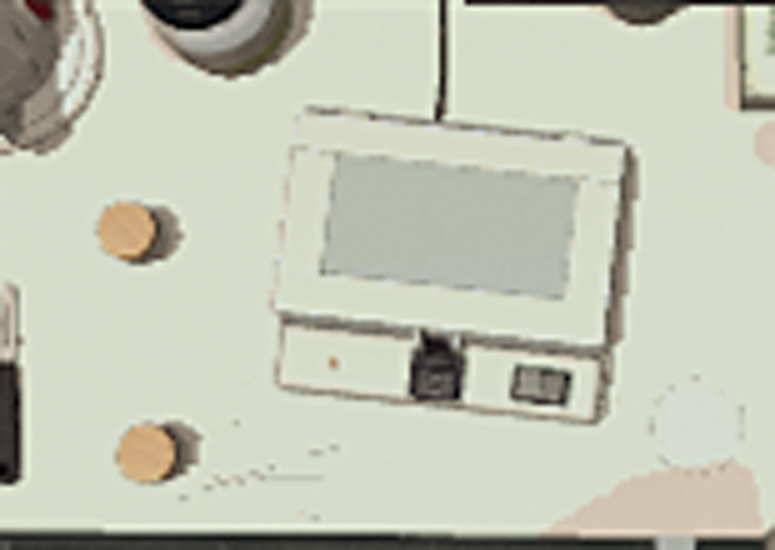

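Run:
```python
from h import *
from scipy.optimize import least_squares
c,T=camT('top')
C1=lambda x,y:(275+(x+.5)/5-.5,118+(y+.5)/5-.5); C2=lambda x,y:(140+(x+.5)/5-.5,125+(y+.5)/5-.5)
for n,p,z in [('p',C1(160,421),.06),('p',C1(295,474),.06),('p',C1(419,448),.06),('p',C2(127,230),.06),('p',C2(147,453),.06),('cup',C1(538,338),.053),('blue',C1(408,345),.06),('green',C1(550,514),.06),('spoon',C1(128,460),.0),('disc',C2(697,425),0),('jar',C1(130,195),0),('peelertop',C2(10,285),0),('peelerbot',C2(5,480),0),('tray',C1(303,252),0),('sw',C2(565,388),.079),('lemon',C1(668,410),.03)]: print(n,pix(c,T,*p,z)[:3].round(4))
M=[((-.129,.137,.062),C2(278,387)),((-.129,-.137,.062),C2(596,421)),((-.072,.131,.109),C2(275,312)),((-.072,-.131,.109),C2(605,346))]
def w(q,m): a=q[2];return np.array([q[0]+np.cos(a)*m[0]-np.sin(a)*m[1],q[1]+np.sin(a)*m[0]+np.cos(a)*m[1],m[2]])
r=least_squares(lambda q:np.concatenate([proj(c,T,w(q,m))-p for m,p in M]),[.7,.1,-.1]); print(r.x,r.fun.round(1))
q=r.x
print('button px',proj(c,T,w(q,(-.103,0,.071))),C2(437,372), w(q,(-.103,0,.071)))
ci=np.linalg.inv
for n,u,z in[('sw',C2(565,388),.079),('btn',C2(437,378),.071)]:
    p=pix(c,T,*u,z)-[q[0],q[1],0];a=q[2];print(n,np.cos(a)*p[0]+np.sin(a)*p[1],-np.sin(a)*p[0]+np.cos(a)*p[1])
for i in range(6): print('well',i,w(q,(-.026+.06*(i//3),-.08+.08*(i%3),.042)).round(4))
```

```text
p [ 0.444  -0.1909  0.06  ]
p [ 0.4024 -0.2999  0.06  ]
p [ 0.4247 -0.4001  0.06  ]
p [0.565  0.3891 0.06  ]
p [0.3829 0.3666 0.06  ]
cup [ 0.5158 -0.4999  0.053 ]
blue [ 0.5082 -0.3921  0.06  ]
green [ 0.3728 -0.5048  0.06  ]
spoon [ 0.4136 -0.1717  0.    ]
disc [ 0.4126 -0.0824  0.    ]
jar [ 0.6397 -0.1729  0.    ]
peelertop [0.5246 0.504  0.    ]
peelerbot [0.359  0.5016 0.    ]
tray [ 0.5922 -0.32    0.    ]
sw [0.4389 0.0276 0.079 ]
lemon [ 0.4596 -0.6138  0.03  ]
[ 0.55423793  0.11968959 -0.09313161] [-1.7 -0.2  1.8  0.1 -0.1 -0.  -0.   0.1]
button px [227.50482699 198.81662271] (227.0, 199.0) [0.45168429 0.12926828 0.071     ]
sw -0.10628899038593669 -0.1024039955513722
btn -0.10876558850350401 0.0013994765644088948
well 0 [0.5209 0.0425 0.042 ]
well 1 [0.5284 0.1221 0.042 ]
well 2 [0.5358 0.2018 0.042 ]
well 3 [0.5807 0.0369 0.042 ]
well 4 [0.5881 0.1165 0.042 ]
well 5 [0.5955 0.1962 0.042 ]
```

```bash
cat >> h.py <<'E'
def th(R): return np.arctan2(R[1,0],R[0,0])
def plan(wps,theta=3.05,step=.038,clos=0.,s=None):
    """suggest rows for a list of waypoints"""
    s=s or manip.observe(); p=np.array(s['tool_pos'],float); a=th(np.array(s['tool_rot'])); out=[]
    a=a if a>-1 else a+2*np.pi
    for w in wps:
        w=np.array(w)
        while True:
            d=w-p; L=np.linalg.norm(d)
            if L<1e-3: break
            d=d*min(1,step/L); t=np.clip(theta-a,-.12,.12)
            x=np.array([np.cos(a),np.sin(a),0]);y=np.array([np.sin(a),-np.cos(a),0])
            out.append('%g %.1f %.1f %.1f %.2f'%(clos,100*d@x,100*d@y,-100*d[2],-t)); p=p+d;a=a+t
    while abs(theta-a)>.01:
        t=np.clip(theta-a,-.12,.12); out.append('%g 0 0 0 %.2f'%(clos,-t)); a+=t
    for i in range(0,len(out),5): print('; '.join(out[i:i+5]))
    return s
def err(w,theta=3.05):
    s=manip.observe();R=np.array(s['tool_rot']);d=R.T@(np.array(w)-s['tool_pos'])*100
    print('t%.1f'%s['time'],'pos',s['tool_pos'].round(4),'go cm',d.round(2),'turn',round(-((theta-th(R)+np.pi)%(2*np.pi)-np.pi),3),'F',s['wrist_force'].round(1),'tilt',R[:2,2].round(4)); return s
def w(m,q):
    a=q[2];return np.array([q[0]+np.cos(a)*m[0]-np.sin(a)*m[1],q[1]+np.sin(a)*m[0]+np.cos(a)*m[1],m[2]])
E
python3 - <<'E'
from h import *
plan([(.36,-.5,.29),(.42,-.2,.30),(.42,.12,.30)])
E
```

```text
0 3.6 -0.7 -1.1 -0.12; 0 3.6 -0.3 -1.1 -0.12; 0 3.6 0.2 -1.1 -0.12; 0 3.6 0.6 -1.1 -0.12; 0 3.4 1.0 -1.1 -0.12
0 3.4 -1.6 -0.1 -0.12; 0 3.6 -1.2 -0.1 -0.12; 0 3.7 -0.8 -0.1 -0.12; 0 3.8 -0.3 -0.1 -0.12; 0 3.8 0.1 -0.1 -0.12
0 3.8 0.6 -0.1 -0.12; 0 3.7 1.0 -0.1 -0.12; 0 3.5 1.5 -0.1 -0.12; 0 0.2 0.1 -0.0 -0.12; 0 3.4 1.6 -0.0 -0.12
0 3.2 2.0 -0.0 -0.12; 0 3.0 2.4 -0.0 -0.12; 0 2.6 2.7 -0.0 -0.12; 0 2.3 3.0 -0.0 -0.12; 0 1.9 3.3 -0.0 -0.12
0 1.5 3.5 -0.0 -0.12; 0 1.1 3.6 -0.0 -0.12; 0 0.3 1.6 -0.0 -0.08
```

Request:
jog_arm:
  targets: "0 3.6 -0.7 -1.1 -0.12; 0 3.6 -0.3 -1.1 -0.12; 0 3.6 0.2 -1.1 -0.12; 0 3.6 0.6 -1.1 -0.12; 0 3.4 1.0 -1.1 -0.12"
  grip_force: 15

```text
time: 0.52
tool_pos: [0.3588, -0.4989, 0.2852]
tool_rot: [[0.587, 0.809, -0.004], [0.809, -0.587, 0.008], [0.004, -0.008, -1.0]]
wrist_force: [0.1, -0.9, -0.0]
opening: 0.0952
```

Request:
jog_arm:
  targets: "0 3.4 -1.6 -0.1 -0.12; 0 3.6 -1.2 -0.1 -0.12; 0 3.7 -0.8 -0.1 -0.12; 0 3.8 -0.3 -0.1 -0.12; 0 3.8 0.1 -0.1 -0.12"

```text
time: 0.93
tool_pos: [0.3963, -0.3062, 0.291]
tool_rot: [[0.002, 1.0, -0.003], [1.0, -0.002, 0.008], [0.008, -0.003, -1.0]]
wrist_force: [0.1, 0.3, 0.2]
opening: 0.0949
```

Run:
```python
from h import *
err((.42,.12,.30)); plan([(.42,-.1,.30),(.40,.12,.30)])
```

```text
t0.9 pos [ 0.3963 -0.3062  0.291 ] go cm [42.63  2.27 -0.58] turn -1.482 F [0.1 0.3 0.2] tilt [-0.0032  0.0076]
0 3.8 0.4 -0.2 -0.12; 0 3.7 0.9 -0.2 -0.12; 0 3.6 1.3 -0.2 -0.12; 0 3.4 1.7 -0.2 -0.12; 0 3.2 2.1 -0.2 -0.12
0 1.3 1.2 -0.1 -0.12; 0 3.1 2.2 -0.0 -0.12; 0 2.8 2.6 -0.0 -0.12; 0 2.5 2.9 -0.0 -0.12; 0 2.1 3.2 -0.0 -0.12
0 1.7 3.4 -0.0 -0.12; 0 1.0 2.9 -0.0 -0.12; 0 0 0 0 -0.04
```

Request:
jog_arm:
  targets: "0 3.8 0.4 -0.2 -0.12; 0 3.7 0.9 -0.2 -0.12; 0 3.6 1.3 -0.2 -0.12; 0 3.4 1.7 -0.2 -0.12; 0 3.2 2.1 -0.2 -0.12"

```text
time: 1.35
tool_pos: [0.4138, -0.1068, 0.3019]
tool_rot: [[-0.583, 0.813, -0.005], [0.812, 0.583, 0.009], [0.01, 0.001, -1.0]]
wrist_force: [2.4, -0.5, -0.2]
opening: 0.0953
```

Request:
jog_arm:
  targets: "0 1.3 1.2 -0.1 -0.12; 0 3.1 2.2 0 -0.12; 0 2.8 2.6 0 -0.12; 0 2.5 2.9 0 -0.12; 0 2.1 3.2 0 -0.12"

```text
time: 1.77
tool_pos: [0.3941, 0.0705, 0.3048]
tool_rot: [[-0.948, 0.318, -0.004], [0.318, 0.948, 0.009], [0.007, 0.007, -1.0]]
wrist_force: [1.3, -0.3, -0.0]
opening: 0.0949
```

Request:
jog_arm:
  targets: "0 1.7 3.4 0 -0.12; 0 1.0 2.9 0 -0.12; 0 0 0 0 -0.04; 1 0 0 0 0; 1 0 0 0 0"

```text
time: 2.18
tool_pos: [0.3809, 0.148, 0.3053]
tool_rot: [[-1.0, 0.016, -0.005], [0.016, 1.0, 0.01], [0.005, 0.01, -1.0]]
wrist_force: [0.1, -0.7, -1.1]
opening: 0.0866
```

Run:
```python
from h import *
err((.4,.12,.30)); s=grab('wrist','w1.png',1.5); np.save('w1.npy',[0]); import pickle; pickle.dump(s,open('w1.pkl','wb'))
c,T=camT('wrist',s); q=[.5542,.1197,-.0931]
for m in [(-.129,.137,.062),(-.129,-.137,.062),(-.072,.131,.109),(-.072,-.131,.109),(-.106,0,.071)]: print(m,(proj(c,T,w(m,q))*1.5).round(0))
```

```text
t2.2 pos [0.3809 0.148  0.3053] go cm [-1.96 -2.78  0.49] turn 0.075 F [ 0.1 -0.7 -1.1] tilt [-0.0051  0.0101]
(-0.129, 0.137, 0.062) [502. 312.]
(-0.129, -0.137, 0.062) [223. 293.]
(-0.072, 0.131, 0.109) [501. 386.]
(-0.072, -0.131, 0.109) [212. 368.]
(-0.106, 0, 0.071) [362. 328.]
```

View pics/w1.png

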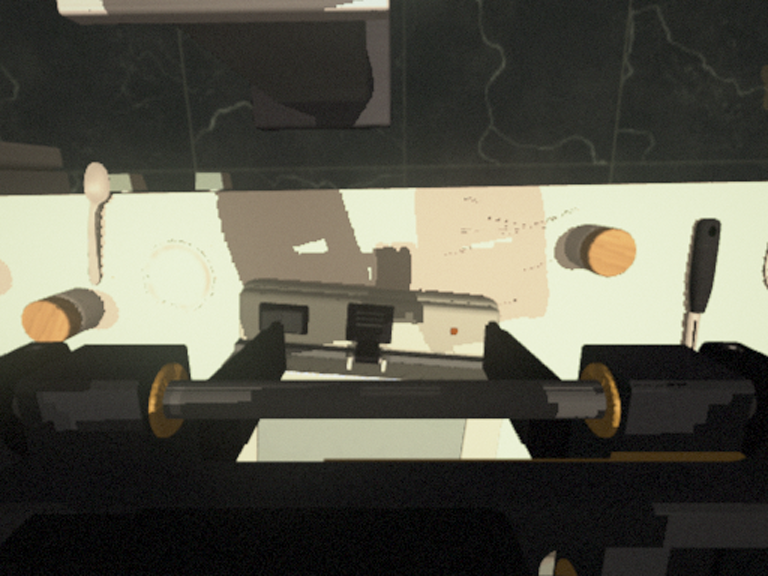

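Run:
```python
from h import *
im=cv2.imread('raw_wrist.png')
cv2.imwrite('pics/c3.png',cv2.resize(im[180:260,150:350],None,fx=4,fy=4,interpolation=cv2.INTER_CUBIC))
```

```text
(no output)
```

View pics/c3.png

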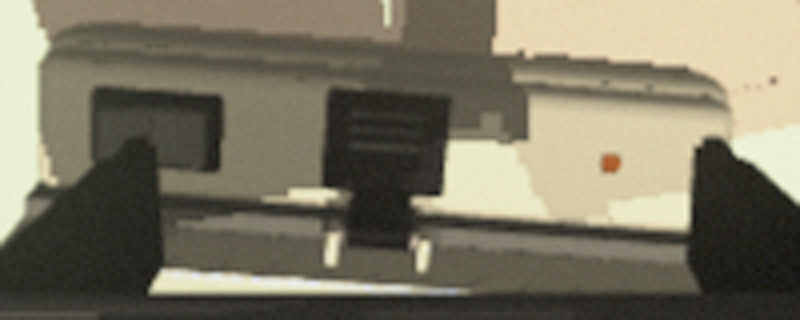

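Run:
```python
from h import *
import pickle; s=pickle.load(open('w1.pkl','rb')); c,T=camT('wrist',s)
C=lambda x,y:(150+(x+.5)/4-.5,180+(y+.5)/4-.5)
P={}
for n,p,z in [('R',C(40,110),.062),('L',C(732,135),.062),('fR',C(120,57),.062),('fL',C(650,90),.062),('btn',C(388,142),.071),('swR',C(92,125),.079),('swL',C(222,132),.068),('b1',C(325,142),.071),('b2',C(450,142),.071),('lidR',C(165,210),.109)]:
    P[n]=pix(c,T,*p,z); print(n,P[n].round(4))
print('width',np.linalg.norm(P['R']-P['L']),'yaw',np.arctan2(*(P['fL']-P['fR'])[[0,1]])*-1, 'sw',np.linalg.norm(P['swR']-P['swL']))
# pots in the wrist pic (1.5x)
for p in [(46,316),(616,250)]: print(pix(c,T,p[0]/1.5,p[1]/1.5,.06).round(4))
```

```text
R [0.4316 0.0089 0.062 ]
L [0.4467 0.2659 0.062 ]
fR [0.412  0.0401 0.062 ]
fL [0.4285 0.2346 0.062 ]
btn [0.4436 0.1374 0.071 ]
swR [0.4324 0.0328 0.079 ]
swL [0.4396 0.0766 0.068 ]
b1 [0.4432 0.1144 0.071 ]
b2 [0.4441 0.16   0.071 ]
lidR [0.4529 0.0636 0.109 ]
width 0.2574292268854756 yaw -0.08459312962123501 sw 0.04577209917032325
[ 0.4338 -0.1828  0.06  ]
[0.3785 0.3761 0.06  ]
```

Run:
```python
from h import *
old=cv2.imread('raw_wrist.png',0)
s=err((.4434,.1374,.10)); print(s['joint_vel'].round(3))
im=cv2.cvtColor(cams.grab_frame('wrist'),cv2.COLOR_RGB2GRAY); s=err((.4434,.1374,.10))
print(cv2.phaseCorrelate(old[:230].astype(float)[:, :],im[:230].astype(float)))
```

```text
t2.2 pos [0.381  0.1476 0.3053] go cm [-6.37 -1.12 20.48] turn 0.074 F [ 0.9 -1.1 -1.3] tilt [-0.0051  0.01  ]
[-0.027  0.001 -0.001 -0.001  0.002  0.005]
t2.3 pos [0.3812 0.1473 0.3053] go cm [-6.35 -1.08 20.49] turn 0.073 F [ 0.2 -1.1 -0.5] tilt [-0.005   0.0101]
((0.05847136042180523, 0.09307621275912936), 0.856488203820832)
```

Request:
jog_arm:
  targets: "1 -1.2 -0.2 3 0.03; 1 -1.2 -0.2 3 0.03; 1 -1.2 -0.2 3 0; 1 -1.2 -0.2 3 0; 1 -1.2 -0.2 3 0"

```text
time: 2.7
tool_pos: [0.4453, 0.1305, 0.1561]
tool_rot: [[-0.995, 0.096, 0.01], [0.096, 0.995, 0.012], [-0.009, 0.013, -1.0]]
wrist_force: [0.6, 0.1, -0.8]
opening: 0.0461
```

Request:
jog_arm:
  targets: "1 0 0 0 0; 1 0 0 0 0; 1 0 0 0 0; 1 0 0 0 0; 1 0 0 0 0"

```text
time: 3.12
tool_pos: [0.4453, 0.1267, 0.1548]
tool_rot: [[-0.994, 0.107, 0.004], [0.107, 0.994, 0.011], [-0.003, 0.012, -1.0]]
wrist_force: [0.2, -0.2, 0.3]
opening: 0.0124
```

Run:
```python
from h import *
err((.443,.137,.10)); s=grab('wrist','w2.png',1.5)
c,T=camT('wrist',s)
R=np.array(s['tool_rot']);p=s['tool_pos']
print('tip px',proj(c,T,p+R@[0,0,.019])*1.5, 'btn top', proj(c,T,(.4517,.1293,.071))*1.5,'btn wrist',proj(c,T,(.4436,.1374,.071))*1.5)
```

```text
t3.1 pos [0.4453 0.1267 0.1548] go cm [0.36 0.94 5.49] turn -0.015 F [ 0.2 -0.2  0.3] tilt [0.0037 0.0113]
tip px [380.62660026 347.00042397] btn top [385.30604069 313.59108843] btn wrist [397.57929409 299.03917017]
```

View pics/w2.png

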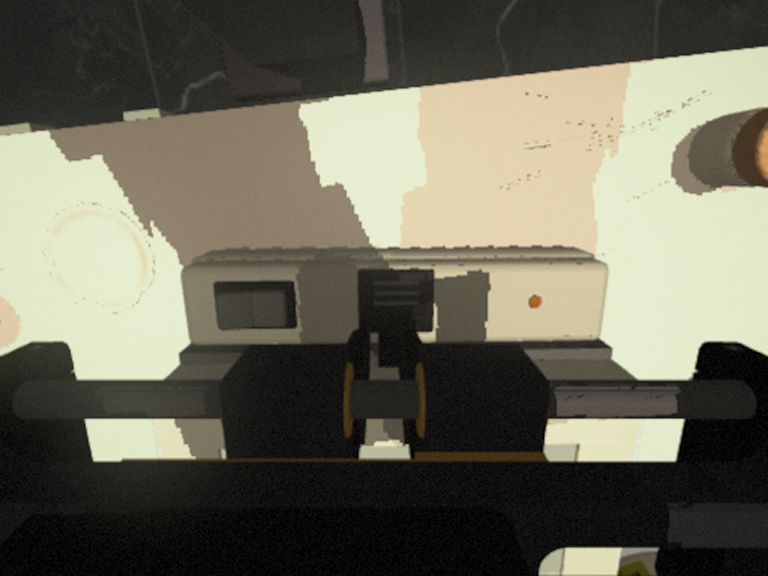

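Request:
jog_arm:
  targets: "1 0.3 0.5 1 0; 1 0.3 0.5 1 0; 1 0 0 1.5 0; 1 0 0 1.5 0; 1 0 0 0.6 0"

```text
time: 3.58
tool_pos: [0.4426, 0.1397, 0.1049]
tool_rot: [[-0.994, 0.105, 0.019], [0.106, 0.994, 0.014], [-0.018, 0.016, -1.0]]
wrist_force: [0.5, -0.8, 0.5]
opening: 0.0002
```

Run:
```python
from h import *
err((.440,.137,.083))
```

```text
t3.6 pos [0.4426 0.1397 0.1049] go cm [ 0.27 -0.34  2.18] turn -0.014 F [ 0.5 -0.8  0.5] tilt [0.0193 0.0137]
```

Request:
jog_arm:
  targets: "1 0.2 -0.2 0.5 0; 1 0.1 -0.1 0.5 0; 1 0 0 0.4 0; 1 0 0 0.3 0; 1 0 0 0.2 0"

```text
time: 4.0
tool_pos: [0.4387, 0.1375, 0.0869]
tool_rot: [[-0.994, 0.105, 0.02], [0.105, 0.994, 0.014], [-0.019, 0.016, -1.0]]
wrist_force: [-7.6, 1.4, 9.2]
opening: 0.0007
```

Run:
```python
from h import *
err((.440,.137,.083))
```

```text
t4.0 pos [0.4387 0.1375 0.0869] go cm [-0.12 -0.04  0.4 ] turn -0.014 F [-7.6  1.4  9.2] tilt [0.0202 0.0142]
```

Request:
jog_arm:
  targets: "1 0 0 0.1 0; 1 0 0 0 0; 1 0.5 0 -1 0; 1 0.5 0 -3 0; 1 0.5 0 -4 0"

```text
time: 4.42
tool_pos: [0.4192, 0.1374, 0.1641]
tool_rot: [[-0.994, 0.106, 0.009], [0.106, 0.994, 0.013], [-0.007, 0.013, -1.0]]
wrist_force: [0.2, 0.5, -0.3]
opening: 0.0001
```

Request:
jog_arm:
  targets: "0 0 0 -4 0; 0 0 0 -4 0; 0 0 0 -4 0; 0 0 0 0 0; 0 0 0 0 0"

```text
time: 4.83
tool_pos: [0.4148, 0.1357, 0.2998]
tool_rot: [[-0.994, 0.106, 0.021], [0.106, 0.994, 0.014], [-0.019, 0.016, -1.0]]
wrist_force: [-0.1, -0.0, -1.3]
opening: 0.0283
```

Request:
jog_arm:
  targets: "0 0 0 0 0; 0 0 0 0 0; 0 0 0 0 0; 0 0 0 0 0; 0 0 0 0 0"

```text
time: 5.25
tool_pos: [0.4131, 0.1354, 0.2983]
tool_rot: [[-0.994, 0.106, 0.018], [0.106, 0.994, 0.013], [-0.016, 0.015, -1.0]]
wrist_force: [0.0, 0.2, 1.0]
opening: 0.0618
```

Run:
```python
from h import *
err((.440,.137,.083))
s=grab('wrist','w3.png',1); b=cams.grab_frame('top')
t=cv2.resize(b[118:235,140:295],None,fx=3.28,fy=3.28,interpolation=cv2.INTER_CUBIC)[:384,:,::-1]
a=cv2.imread('pics/w3.png'); cv2.imwrite('pics/w3b.png',cv2.resize(np.vstack([a[100:],t[:,:512]]) ,(512,600)) if 0 else t)
import pickle; pickle.dump(s,open('w3.pkl','wb'))
```

```text
t5.2 pos [0.4131 0.1354 0.2983] go cm [-2.31  0.12 21.57] turn -0.015 F [0.  0.2 1. ] tilt [0.0177 0.0133]
```

View pics/w3b.png

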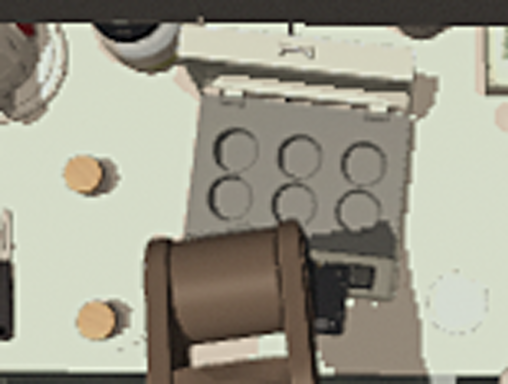

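Request:
jog_arm:
  targets: "0 -3 0 -1 0; 0 -3 0 -1 0; 0 -3 0 -1 0; 0 -2 0 0 0; 0 0 0 0 0"

```text
time: 5.77
tool_pos: [0.5251, 0.1228, 0.3289]
tool_rot: [[-0.994, 0.105, 0.013], [0.105, 0.994, 0.013], [-0.011, 0.014, -1.0]]
wrist_force: [0.4, 1.1, -1.3]
opening: 0.0943
```

Request:
jog_arm:
  targets: "0 0 0 0 0; 0 0 0 0 0; 0 0 0 0 0; 0 0 0 0 0; 0 0 0 0 0"

```text
time: 6.18
tool_pos: [0.5229, 0.1231, 0.327]
tool_rot: [[-0.994, 0.105, 0.008], [0.105, 0.994, 0.012], [-0.007, 0.013, -1.0]]
wrist_force: [-0.2, 0.2, -0.1]
opening: 0.095
```

Run:
```python
from h import *
err((.53,.13,.33))
s=grab('wrist','w4.png',1.5)
import pickle; pickle.dump(s,open('w4.pkl','wb'))
```

```text
t6.2 pos [0.5229 0.1231 0.327 ] go cm [-0.64  0.77 -0.29] turn -0.014 F [-0.2  0.2 -0.1] tilt [0.0084 0.0124]
```

View pics/w4.png

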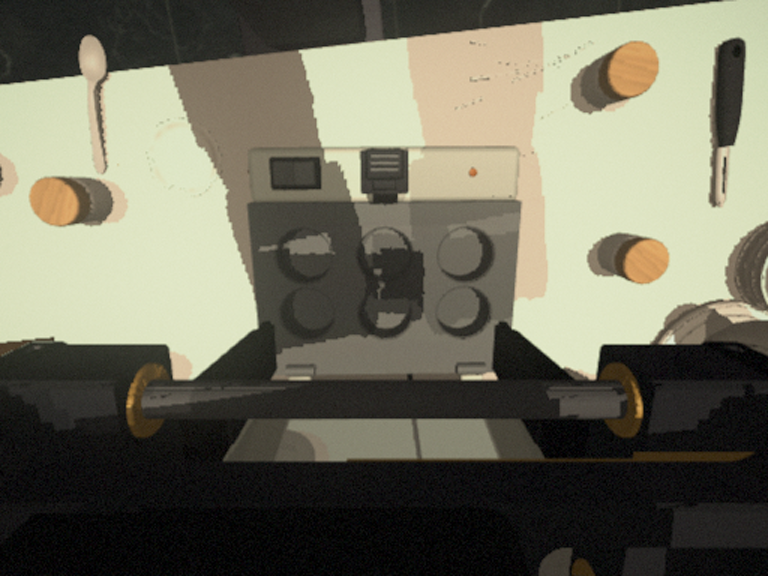

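Run:
```python
from h import *
im=cv2.imread('raw_wrist.png'); a=im[130:230,160:352]
a=cv2.convertScaleAbs(a,alpha=1.8,beta=0)
cv2.imwrite('pics/c4.png',cv2.resize(a,None,fx=4,fy=4,interpolation=cv2.INTER_CUBIC))
```

```text
(no output)
```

View pics/c4.png

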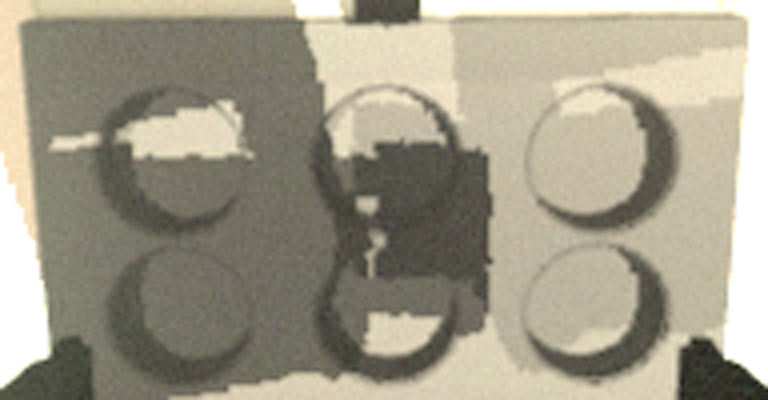

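Run:
```python
from h import *
import pickle
from scipy.optimize import least_squares
s=pickle.load(open('w4.pkl','rb')); c,T=camT('wrist',s)
C=lambda x,y:np.array((160+(x+.5)/4-.5,130+(y+.5)/4-.5))
W=lambda i:(-.026+.06*(i//3),-.08+.08*(i%3),.072)
obs=[(W(2),C(602,157)),(W(5),C(595,311)),(W(0),C(172,158)),(W(1),C(387,158)),(W(4),C(389,311)),(W(3),C(180,314)),((-.078,.131,.072),C(748,15)),((-.078,-.131,.072),C(22,20))]
f=lambda q:np.concatenate([proj(c,T+np.array([[0]*4,[0]*4,[0,0,0,q[3]],[0]*4]),w(m,q))-p for m,p in obs])
r=least_squares(f,[.55,.12,-.1,0]);print(r.x.round(4),r.fun.reshape(-1,2).round(1).tolist())
r3=least_squares(lambda q:f(np.r_[q,0]),[.55,.12,-.1]);q=r3.x;print(q.round(4),r3.fun.reshape(-1,2).round(1).tolist());np.save('q.npy',q)
for i in range(6): print('well',i,w(W(i),q).round(4))
print('btn',w((-.106,0,.071),q))
for p in [(58,200),(633,69),(645,259)]: print(pix(c,T,p[0]/1.5,p[1]/1.5,.06).round(4))
# top cam pose from wells (crop 3.28, origin 140,118)
ct,Tt=camT('top')
D=lambda x,y:np.array((140+x/3.28,118+y/3.28))
for i,p in [(5,(239,149)),(4,(301,157)),(3,(364,164)),(2,(232,197)),(1,(296,204)),(0,(359,211))]: print(i,(pix(ct,Tt,*D(*p),.072)-w(W(i),q)).round(4))
```

```text
[ 0.5519  0.126  -0.1014  0.004 ] [[-0.1, 0.0], [-0.1, -0.2], [0.1, 0.5], [0.1, 0.2], [-0.2, 0.2], [0.2, -0.1], [0.1, -0.2], [0.0, -0.4]]
[ 0.5512  0.126  -0.1014] [[0.4, 0.0], [0.4, 0.1], [-0.5, 0.5], [0.1, 0.2], [-0.2, 0.6], [-0.3, 0.3], [1.0, -0.5], [-0.9, -0.8]]
well 0 [0.5172 0.0491 0.072 ]
well 1 [0.5253 0.1287 0.072 ]
well 2 [0.5334 0.2083 0.072 ]
well 3 [0.5769 0.043  0.072 ]
well 4 [0.585  0.1226 0.072 ]
well 5 [0.5931 0.2022 0.072 ]
btn [0.44572084 0.13677351 0.071     ]
[ 0.4405 -0.1808  0.06  ]
[0.3816 0.3726 0.06  ]
[0.5617 0.3935 0.06  ]
5 [ 0.0019 -0.0106  0.    ]
4 [ 0.0009 -0.0082  0.    ]
3 [ 0.0011 -0.0068  0.    ]
2 [ 0.0016 -0.0094  0.    ]
1 [ 0.0019 -0.0091  0.    ]
0 [ 0.0022 -0.0075  0.    ]
```

```bash
sed -i 's/theta=3.05/theta=3.04/' h.py
python3 - <<'E'
from h import *
plan([(.562,.395,.22),(.562,.395,.12)],step=.036)
E
```

```text
0 -0.1 3.4 1.3 -0.00; 0 -0.1 3.4 1.3 -0.00; 0 -0.1 3.4 1.3 -0.00; 0 -0.1 3.4 1.3 -0.00; 0 -0.1 3.4 1.3 -0.00
0 -0.1 3.4 1.3 -0.00; 0 -0.1 3.4 1.3 -0.00; 0 -0.1 3.4 1.3 -0.00; 0 -0.0 0.6 0.2 -0.00; 0 0.0 0.0 3.6 -0.00
0 0.0 0.0 3.6 -0.00; 0 0.0 0.0 2.8 -0.00
```

Request:
jog_arm:
  targets: "0 -0.1 3.4 1.3 0; 0 -0.1 3.4 1.3 0; 0 -0.1 3.4 1.3 0; 0 -0.1 3.4 1.3 0; 0 -0.1 3.4 1.3 0"

```text
time: 6.65
tool_pos: [0.5471, 0.2936, 0.2672]
tool_rot: [[-0.993, 0.113, 0.017], [0.113, 0.994, 0.013], [-0.016, 0.015, -1.0]]
wrist_force: [0.5, -0.6, 1.2]
opening: 0.0953
```

Request:
jog_arm:
  targets: "0 -0.1 3.4 1.3 0; 0 -0.1 3.4 1.3 0; 0 -0.1 2.4 1 0; 0 0 0 0 0; 0 0 0 0 0"

```text
time: 7.07
tool_pos: [0.5581, 0.3962, 0.2276]
tool_rot: [[-0.994, 0.106, 0.014], [0.107, 0.994, 0.012], [-0.013, 0.014, -1.0]]
wrist_force: [-0.5, 0.1, -0.0]
opening: 0.095
```

Run:
```python
from h import *
err((.562,.395,.12)); s=grab('wrist','w5.png',1.5)
import pickle; pickle.dump(s,open('w5.pkl','wb'))
c,T=camT('wrist',s); print(proj(c,T,(.562,.395,.06))*1.5)
```

```text
t7.1 pos [0.5581 0.3962 0.2276] go cm [-0.26 -0.22 10.77] turn -0.005 F [-0.5  0.1 -0. ] tilt [0.0144 0.0124]
[377.97370716 275.41336071]
```

View pics/w5.png

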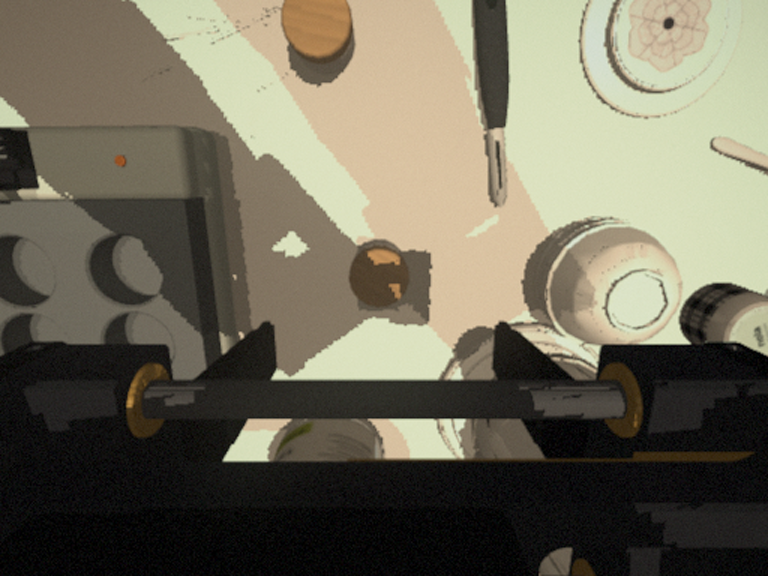

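Request:
jog_arm:
  targets: "0 -0.1 -0.2 3.5 0; 0 -0.1 -0.1 3.5 0; 0 0 0 3 0; 0 0 0 2 0; 0 0 0 1 0"

```text
time: 7.53
tool_pos: [0.5645, 0.3909, 0.1018]
tool_rot: [[-0.994, 0.11, 0.026], [0.11, 0.994, 0.018], [-0.024, 0.021, -1.0]]
wrist_force: [-0.4, 0.0, 0.3]
opening: 0.0951
```

Request:
jog_arm:
  targets: "0 0 0 0 0; 0 0 0 0 0; 0 0 0 0 0; 0 0 0 0 0; 0 0 0 0 0"

```text
time: 7.95
tool_pos: [0.5661, 0.3888, 0.1059]
tool_rot: [[-0.993, 0.112, 0.029], [0.113, 0.993, 0.02], [-0.026, 0.023, -0.999]]
wrist_force: [0.7, 0.1, -0.6]
opening: 0.0952
```

Run:
```python
from h import *
err((.562,.395,.054))
```

```text
t8.0 pos [0.5661 0.3888 0.1059] go cm [0.61 0.46 5.18] turn -0.012 F [ 0.7  0.1 -0.6] tilt [0.0287 0.0197]
```

Request:
jog_arm:
  targets: "0 0.3 0.2 1.3 -0.01; 0 0.3 0.2 1.3 0; 0 0 0 1.3 0; 0 0 0 0.9 0; 0 0 0 0.3 0"

```text
time: 8.37
tool_pos: [0.5621, 0.3959, 0.0527]
tool_rot: [[-0.994, 0.101, 0.033], [0.101, 0.995, 0.022], [-0.03, 0.025, -0.999]]
wrist_force: [-0.2, -0.1, 0.0]
opening: 0.0952
```

Run:
```python
from h import *
s=err((.562,.395,.054)); print(s['joint_positions'].round(3))
```

```text
t8.4 pos [0.5621 0.3959 0.0527] go cm [-0.   -0.09 -0.13] turn 0.0 F [-0.2 -0.1  0. ] tilt [0.0328 0.022 ]
[ 0.517  0.765  1.567  0.004  0.771 -0.956]
```

Request:
jog_arm:
  targets: "1 0 0 0 0; 1 0 0 0 0; 1 0 0 0 0; 1 0 0 0 0; 1 0 0 0 0"
  grip_force: 20

```text
time: 8.78
tool_pos: [0.5617, 0.3957, 0.0504]
tool_rot: [[-0.994, 0.101, 0.03], [0.101, 0.995, 0.02], [-0.028, 0.023, -0.999]]
wrist_force: [0.8, -0.5, -0.7]
opening: 0.0673
```

Request:
jog_arm:
  targets: "1 0 0 0 0; 1 0 0 0 0; 1 0 0 -1 0; 1 0 0 -2 0; 1 0 0 -3 0"

```text
time: 9.2
tool_pos: [0.558, 0.393, 0.1081]
tool_rot: [[-0.995, 0.101, 0.023], [0.101, 0.995, 0.016], [-0.021, 0.018, -1.0]]
wrist_force: [-0.3, -0.2, -1.8]
opening: 0.048
```

Request:
jog_arm:
  targets: "1 0 0 -3.5 0; 1 0 0 -3.5 0; 1 0 0 -2.5 0; 1 0 0 -1 0; 1 0 0 0 0"

```text
time: 9.62
tool_pos: [0.5554, 0.3912, 0.2265]
tool_rot: [[-0.994, 0.101, 0.029], [0.102, 0.995, 0.02], [-0.027, 0.023, -0.999]]
wrist_force: [-0.1, 0.4, -1.3]
opening: 0.0476
```

Run:
```python
from h import *
s=err((.5931,.2022,.20)); print(s['opening']);plan([(.5931,.2022,.20)],clos=1,step=.034)
```

```text
t9.6 pos [0.5554 0.3912 0.2265] go cm [ -5.6  -18.48   2.38] turn -0.0 F [-0.1  0.4 -1.3] tilt [0.0289 0.0197]
0.04764514635018755
1 -1.0 -3.2 0.5 -0.00; 1 -1.0 -3.2 0.5 -0.00; 1 -1.0 -3.2 0.5 -0.00; 1 -1.0 -3.2 0.5 -0.00; 1 -1.0 -3.2 0.5 -0.00
1 -0.7 -2.3 0.3 -0.00
```

Request:
jog_arm:
  targets: "1 -1.0 -3.3 0.4 0; 1 -1.0 -3.3 0.4 0; 1 -1.0 -3.3 0.4 0; 1 -1.0 -3.3 0.4 0; 1 -0.9 -2.7 0.4 0"

```text
time: 10.03
tool_pos: [0.5864, 0.2282, 0.1991]
tool_rot: [[-0.995, 0.092, 0.026], [0.093, 0.995, 0.021], [-0.024, 0.023, -0.999]]
wrist_force: [0.8, -0.5, -1.8]
opening: 0.0479
```

Request:
jog_arm:
  targets: "1 -0.3 -1.2 0.2 0; 1 0 0 0 0; 1 0 0 0 0; 1 0 0 0 0; 1 0 0 0 0"

```text
time: 10.45
tool_pos: [0.5873, 0.2114, 0.1908]
tool_rot: [[-0.995, 0.098, 0.018], [0.098, 0.995, 0.018], [-0.016, 0.02, -1.0]]
wrist_force: [0.3, 1.5, -1.6]
opening: 0.0478
```

Run:
```python
from h import *
s=err((.5931,.2022,.13))
```

```text
t10.4 pos [0.5873 0.2114 0.1908] go cm [-0.57 -0.98  6.07] turn 0.003 F [ 0.3  1.5 -1.6] tilt [0.0176 0.0184]
```

Request:
jog_arm:
  targets: "1 -0.3 -0.5 1.5 0; 1 -0.3 -0.5 1.5 0; 1 0 0 1.5 0; 1 0 0 1 0; 1 0 0 0 0"

```text
time: 10.87
tool_pos: [0.5929, 0.2082, 0.1347]
tool_rot: [[-0.996, 0.091, 0.021], [0.091, 0.996, 0.02], [-0.019, 0.022, -1.0]]
wrist_force: [0.8, -0.4, -1.5]
opening: 0.0476
```

Request:
jog_arm:
  targets: "1 0 0 0 0; 1 0 0 0 0; 1 0 0 0 0; 1 0 0 0 0; 1 0 0 0 0"

```text
time: 11.28
tool_pos: [0.5931, 0.2106, 0.1369]
tool_rot: [[-0.996, 0.088, 0.023], [0.088, 0.996, 0.021], [-0.021, 0.023, -1.0]]
wrist_force: [-0.4, -0.3, -1.3]
opening: 0.048
```

Run:
```python
from h import *
s=err((.5931,.2022,.0925))
```

```text
t11.3 pos [0.5931 0.2106 0.1369] go cm [ 0.02 -0.94  4.42] turn 0.013 F [-0.4 -0.3 -1.3] tilt [0.0232 0.0208]
```

Request:
jog_arm:
  targets: "1 0 -0.6 0 0; 1 0 -0.6 0 0; 1 0 -0.4 0 0; 1 0 0 0 0; 1 0 0 0 0"

```text
time: 11.7
tool_pos: [0.5919, 0.1925, 0.1379]
tool_rot: [[-0.996, 0.088, 0.025], [0.089, 0.996, 0.021], [-0.023, 0.023, -0.999]]
wrist_force: [0.2, 0.0, -2.3]
opening: 0.0477
```

Run:
```python
from h import *
s=err((.5931,.2022,.0925))
```

```text
t11.7 pos [0.5919 0.1925 0.1379] go cm [0.07 0.87 4.56] turn 0.013 F [ 0.2  0.  -2.3] tilt [0.0253 0.0211]
```

Request:
jog_arm:
  targets: "1 0 0.3 0 0.01; 1 0 0.3 0 0; 1 0 0.2 0 0; 1 0 0 0 0; 1 0 0 0 0"

```text
time: 12.12
tool_pos: [0.5929, 0.2014, 0.1381]
tool_rot: [[-0.995, 0.1, 0.025], [0.1, 0.995, 0.021], [-0.023, 0.024, -0.999]]
wrist_force: [-0.8, -0.7, -0.4]
opening: 0.0478
```

Request:
jog_arm:
  targets: "1 0 0 0 0; 1 0 0 0 0; 1 0 0 0 0; 1 0 0 0 0; 1 0 0 0 0"

```text
time: 12.53
tool_pos: [0.5927, 0.2018, 0.1379]
tool_rot: [[-0.995, 0.099, 0.025], [0.1, 0.995, 0.021], [-0.023, 0.024, -0.999]]
wrist_force: [-0.1, 0.2, -0.2]
opening: 0.0478
```

Run:
```python
from h import *
s=err((.5931,.2022,.0925))
```

```text
t12.5 pos [0.5927 0.2018 0.1379] go cm [ 0.07 -0.06  4.54] turn 0.002 F [-0.1  0.2 -0.2] tilt [0.025  0.0212]
```

Request:
jog_arm:
  targets: "1 0 0 0.8 0; 1 0.1 -0.1 0.8 0; 1 0 0 0.8 0; 1 0 0 0.7 0; 1 0 0 0.4 0"

```text
time: 12.95
tool_pos: [0.5925, 0.2014, 0.0998]
tool_rot: [[-0.995, 0.099, 0.026], [0.1, 0.995, 0.021], [-0.024, 0.024, -0.999]]
wrist_force: [-0.4, 0.1, -0.7]
opening: 0.0479
```

Run:
```python
from h import *
s=err((.5931,.2022,.0925))
```

```text
t12.9 pos [0.5925 0.2014 0.0998] go cm [-0.03  0.07  0.74] turn 0.002 F [-0.4  0.1 -0.7] tilt [0.0258 0.0213]
```

Request:
jog_arm:
  targets: "1 0 0 0.4 0; 1 0 0 0.2 0; 1 0 0 0 0; 0.3 0 0 0 0; 0.3 0 0 0 0"

```text
time: 13.37
tool_pos: [0.5942, 0.2011, 0.0959]
tool_rot: [[-0.995, 0.099, 0.03], [0.099, 0.995, 0.021], [-0.028, 0.024, -0.999]]
wrist_force: [0.0, -0.2, -0.3]
opening: 0.0562
```

Request:
jog_arm:
  targets: "0.3 0 0 0 0; 0.3 0 0 -1 0; 0.3 0 0 -2 0; 0 0 0 -3.5 0; 0 0 0 -3.5 0"

```text
time: 13.78
tool_pos: [0.5886, 0.1984, 0.1923]
tool_rot: [[-0.995, 0.099, 0.016], [0.099, 0.995, 0.018], [-0.014, 0.02, -1.0]]
wrist_force: [0.2, 0.5, -0.2]
opening: 0.0751
```

Run:
```python
from h import *
s=err((.381,.374,.20));plan([(.46,.33,.2),(.381,.374,.17)],step=.034)
```

```text
t13.8 pos [0.5886 0.1984 0.1923] go cm [22.39 15.43 -0.79] turn 0.002 F [ 0.2  0.5 -0.2] tilt [0.016  0.0181]
0 2.6 2.2 -0.1 0.00; 0 2.6 2.2 -0.1 -0.00; 0 2.6 2.2 -0.1 -0.00; 0 2.6 2.2 -0.1 -0.00; 0 2.6 2.2 -0.1 -0.00
0 1.1 0.9 -0.1 -0.00; 0 3.0 1.3 1.1 -0.00; 0 3.0 1.3 1.1 -0.00; 0 2.4 1.0 0.9 -0.00
```

Request:
jog_arm:
  targets: "0 2.6 2.0 0 0; 0 2.6 2.0 0 0; 0 2.6 2.0 0 0; 0 2.6 2.0 0 0; 0 2.6 2.0 0 0"

```text
time: 14.2
tool_pos: [0.472, 0.3113, 0.2032]
tool_rot: [[-0.994, 0.107, 0.033], [0.108, 0.994, 0.022], [-0.03, 0.026, -0.999]]
wrist_force: [-0.3, -0.2, 0.0]
opening: 0.0949
```

Request:
jog_arm:
  targets: "0 2.6 1.6 0.5 0; 0 2.6 1.5 0.5 0; 0 2.0 1.2 0.5 0; 0 1.0 0.5 0.5 0; 0 0 0 0 0"

```text
time: 14.62
tool_pos: [0.3887, 0.3739, 0.185]
tool_rot: [[-0.994, 0.102, 0.036], [0.103, 0.994, 0.025], [-0.033, 0.029, -0.999]]
wrist_force: [0.2, -0.3, 0.1]
opening: 0.0949
```

Request:
jog_arm:
  targets: "0 0 0 0 0; 0 0 0 0 0; 0 0 0 0 0; 0 0 0 0 0; 0 0 0 0 0"

```text
time: 15.03
tool_pos: [0.3925, 0.3721, 0.1862]
tool_rot: [[-0.994, 0.104, 0.038], [0.105, 0.994, 0.026], [-0.035, 0.029, -0.999]]
wrist_force: [-0.7, 1.0, 0.0]
opening: 0.095
```

```bash
cat >> h.py <<'E'
def blob(c,T,s,pred,z=.06,rad=.05):
    """centre of the pale wooden lid near a predicted world point, from the wrist picture"""
    im=cams.grab_frame('wrist'); cv2.imwrite('raw_wrist.png',im[:,:,::-1])
    hsv=cv2.cvtColor(im,cv2.COLOR_RGB2HSV)
    m=((hsv[...,0]>8)&(hsv[...,0]<20)&(hsv[...,1]>95)&(hsv[...,2]>25)).astype(np.uint8)
    m=cv2.morphologyEx(m,cv2.MORPH_OPEN,np.ones((3,3)))
    n,l,st,ce=cv2.connectedComponentsWithStats(m)
    for i in range(1,n):
        if st[i,4]>60:
            k=max(cv2.findContours((l==i).astype(np.uint8),0,1)[0],key=len); (u,v),r=cv2.minEnclosingCircle(k)
            p=pix(c,T,u,v,z)
            if p[1]>-1 and np.linalg.norm(p[:2]-np.array(pred)[:2])<rad: print('lid px',round(u*1.5),round(v*1.5),'r',round(r*1.5,1),'exp r',round(.024*K(c)[0]/np.linalg.norm(p-T[:3,3])*1.5,1),'world',p.round(4))
E
python3 - <<'E'
from h import *
s=err((.381,.374,.054)); c,T=camT('wrist',s); print(proj(c,T,(.381,.374,.06))*1.5); blob(c,T,s,(.381,.374))
E
```

```text
t15.0 pos [0.3925 0.3721 0.1862] go cm [ 1.62 -0.32 13.17] turn -0.004 F [-0.7  1.   0. ] tilt [0.0376 0.0257]
[377.12103106 263.48856725]
lid px 375 261 r 35.2 exp r 35.6 world [0.379  0.3729 0.06  ]
```

Request:
jog_arm:
  targets: "0 0.8 -0.2 2.5 0; 0 0.8 -0.2 2.5 0; 0 0 0 2.5 0; 0 0 0 2 0; 0 0 0 1 0"

```text
time: 15.5
tool_pos: [0.3837, 0.3725, 0.0803]
tool_rot: [[-0.993, 0.108, 0.045], [0.109, 0.994, 0.031], [-0.042, 0.036, -0.998]]
wrist_force: [-0.6, -0.5, 0.4]
opening: 0.0955
```

Request:
jog_arm:
  targets: "0 0 0 0 0; 0 0 0 0 0; 0 0 0 0 0; 0 0 0 0 0; 0 0 0 0 0"

```text
time: 15.92
tool_pos: [0.3847, 0.3717, 0.0799]
tool_rot: [[-0.993, 0.109, 0.044], [0.111, 0.993, 0.03], [-0.04, 0.034, -0.999]]
wrist_force: [-0.2, -0.6, 0.1]
opening: 0.0952
```

Run:
```python
from h import *
s=err((.3795,.373,.053))
```

```text
t15.9 pos [0.3847 0.3717 0.0799] go cm [ 0.64 -0.02  2.67] turn -0.01 F [-0.2 -0.6  0.1] tilt [0.0438 0.0297]
```

Request:
jog_arm:
  targets: "0 0.4 0 0 0; 0 0.2 0 1 0; 0 0 0 1 0; 0 0 0 0.6 0; 0 0 0 0 0"

```text
time: 16.33
tool_pos: [0.3799, 0.3739, 0.0533]
tool_rot: [[-0.993, 0.109, 0.047], [0.111, 0.993, 0.032], [-0.043, 0.037, -0.998]]
wrist_force: [-0.1, 0.0, -0.0]
opening: 0.0952
```

Run:
```python
from h import *
s=err((.3795,.373,.053))
```

```text
t16.3 pos [0.3799 0.3739 0.0533] go cm [ 0.03 -0.1   0.03] turn -0.009 F [-0.1  0.  -0. ] tilt [0.0473 0.0324]
```

Request:
jog_arm:
  targets: "1 0 0 0 0; 1 0 0 0 0; 1 0 0 0 0; 1 0 0 0 0; 1 0 0 0 0"

```text
time: 16.75
tool_pos: [0.3798, 0.3738, 0.0523]
tool_rot: [[-0.993, 0.109, 0.046], [0.111, 0.993, 0.031], [-0.042, 0.036, -0.998]]
wrist_force: [0.3, -0.5, 0.2]
opening: 0.0671
```

Request:
jog_arm:
  targets: "1 0 0 0 0; 1 0 0 0 0; 1 0 0 -1 0; 1 0 0 -2 0; 1 0 0 -3 0"

```text
time: 17.17
tool_pos: [0.3754, 0.3704, 0.1107]
tool_rot: [[-0.993, 0.11, 0.039], [0.111, 0.994, 0.026], [-0.036, 0.03, -0.999]]
wrist_force: [-0.1, 0.7, -1.9]
opening: 0.0477
```

Request:
jog_arm:
  targets: "1 0 0 -3 0; 1 0 0 -3 0; 1 0 0 -2.0 0; 1 -1 -1 -1 0; 1 -2 -2 0 0"

```text
time: 17.58
tool_pos: [0.3963, 0.3362, 0.2137]
tool_rot: [[-0.993, 0.106, 0.044], [0.107, 0.994, 0.031], [-0.041, 0.035, -0.999]]
wrist_force: [0.7, -0.1, -1.2]
opening: 0.0484
```

Request:
jog_arm:
  targets: "1 -2.5 -2.5 0 0; 1 -2.5 -2.5 0 0; 1 -2.5 -2.5 0 0; 1 -2.5 -2.5 0 0; 1 -2.5 -2.5 0 0"

```text
time: 18.0
tool_pos: [0.5089, 0.1944, 0.221]
tool_rot: [[-0.994, 0.099, 0.05], [0.101, 0.994, 0.034], [-0.046, 0.039, -0.998]]
wrist_force: [-0.1, 0.9, -1.0]
opening: 0.0479
```

Request:
jog_arm:
  targets: "1 -2.5 -2.5 0 0; 1 -2 -2 0 0; 1 -1 -1 0 0; 1 -0.5 -0.5 0 0; 1 0 0 0 0"

```text
time: 18.42
tool_pos: [0.5669, 0.119, 0.225]
tool_rot: [[-0.993, 0.105, 0.052], [0.107, 0.994, 0.034], [-0.048, 0.039, -0.998]]
wrist_force: [-0.7, -0.5, -1.9]
opening: 0.0477
```

Run:
```python
from h import *
s=err((.585,.1226,.135));print(s['opening'])
```

```text
t18.4 pos [0.5669 0.119  0.225 ] go cm [-1.32  0.19  9.09] turn -0.006 F [-0.7 -0.5 -1.9] tilt [0.0523 0.0335]
0.04772063083581026
```

Request:
jog_arm:
  targets: "1 0 0 -4.1 0; 1 0 0 -2.5 0; 1 0 0 -1.5 0; 1 0 0 -0.8 0; 1 0 0 -0.3 0"

```text
time: 18.83
tool_pos: [0.5577, 0.1191, 0.32]
tool_rot: [[-0.994, 0.103, 0.046], [0.105, 0.994, 0.034], [-0.042, 0.039, -0.998]]
wrist_force: [0.0, 0.4, -1.5]
opening: 0.0482
```

Request:
jog_arm:
  targets: "1 0 0 0.5 0; 1 0 0 1.2 0; 1 0 0 2 0; 1 0 0 3 0; 1 0 0 0 0"

```text
time: 19.25
tool_pos: [0.5581, 0.1242, 0.2483]
tool_rot: [[-0.994, 0.1, 0.045], [0.102, 0.994, 0.034], [-0.042, 0.039, -0.998]]
wrist_force: [-0.2, -0.1, -1.5]
opening: 0.0479
```

Request:
jog_arm:
  targets: "1 0 0 0 0; 1 0 0 0 0; 1 0 0 0 0; 1 0 0 0 0; 1 0 0 0 0"

```text
time: 19.67
tool_pos: [0.5577, 0.1249, 0.2492]
tool_rot: [[-0.994, 0.099, 0.043], [0.101, 0.994, 0.034], [-0.04, 0.038, -0.998]]
wrist_force: [0.4, -0.4, -1.9]
opening: 0.048
```

Run:
```python
from h import *
s=err((.585,.1226,.14))
```

```text
t19.7 pos [0.5577 0.1249 0.2492] go cm [-2.3  -0.38 11.02] turn 0.001 F [ 0.4 -0.4 -1.9] tilt [0.0434 0.0342]
```

Gentle start, abrupt stop on the descent.

Request:
jog_arm:
  targets: "1 -0.5 -0.1 0.5 0; 1 -0.8 -0.1 1 0; 1 -0.7 -0.1 2 0; 1 -0.3 -0.1 3 0; 1 0 0 3.5 0"

```text
time: 20.08
tool_pos: [0.5921, 0.1216, 0.1547]
tool_rot: [[-0.993, 0.098, 0.062], [0.101, 0.994, 0.036], [-0.058, 0.042, -0.997]]
wrist_force: [1.5, 0.3, -1.8]
opening: 0.0476
```

Request:
jog_arm:
  targets: "1 0 0 0 0; 1 0 0 0 0; 1 0 0 0 0; 1 0 0 0 0; 1 0 0 0 0"

```text
time: 20.5
tool_pos: [0.5924, 0.1208, 0.1508]
tool_rot: [[-0.994, 0.099, 0.055], [0.101, 0.994, 0.035], [-0.051, 0.04, -0.998]]
wrist_force: [0.4, -0.1, -1.0]
opening: 0.0479
```

Run:
```python
from h import *
s=err((.585,.1226,.094))
```

```text
t20.5 pos [0.5924 0.1208 0.1508] go cm [ 1.05 -0.12  5.63] turn -0.0 F [ 0.4 -0.1 -1. ] tilt [0.0548 0.0349]
```

Request:
jog_arm:
  targets: "1 0.3 0 0 0; 1 0.4 -0.1 0.3 0; 1 0.2 0 0.3 0; 1 0 0 0.3 0; 1 0 0 0 0"

```text
time: 20.92
tool_pos: [0.5839, 0.1212, 0.1449]
tool_rot: [[-0.993, 0.099, 0.062], [0.101, 0.994, 0.035], [-0.058, 0.041, -0.997]]
wrist_force: [0.0, -0.4, -1.3]
opening: 0.0479
```

Request:
jog_arm:
  targets: "1 0 0 0 0; 1 0 0 0 0; 1 0 0 0 0; 1 0 0 0 0; 1 0 0 0 0"

```text
time: 21.33
tool_pos: [0.584, 0.1213, 0.1447]
tool_rot: [[-0.993, 0.099, 0.061], [0.101, 0.994, 0.035], [-0.058, 0.041, -0.997]]
wrist_force: [-0.3, -0.8, -0.8]
opening: 0.048
```

Run:
```python
from h import *
s=err((.585,.1226,.094))
```

```text
t21.3 pos [0.584  0.1213 0.1447] go cm [ 0.2  -0.07  5.07] turn 0.0 F [-0.3 -0.8 -0.8] tilt [0.0614 0.0355]
```

Request:
jog_arm:
  targets: "1 0.1 0 0.7 0; 1 0.1 0 0.7 0; 1 0 0 0.7 0; 1 0 0 0.7 0; 1 0 0 0.7 0"

```text
time: 21.75
tool_pos: [0.5845, 0.1228, 0.1073]
tool_rot: [[-0.993, 0.099, 0.063], [0.101, 0.994, 0.036], [-0.059, 0.042, -0.997]]
wrist_force: [0.1, -0.1, -1.2]
opening: 0.0479
```

Run:
```python
from h import *
s=err((.585,.1226,.094))
```

```text
t21.8 pos [0.5845 0.1228 0.1073] go cm [ 0.03 -0.08  1.33] turn 0.0 F [ 0.1 -0.1 -1.2] tilt [0.0631 0.0356]
```

Request:
jog_arm:
  targets: "1 0 0 0.5 0; 1 0 0 0.4 0; 1 0 0 0.1 0; 0.3 0 0 0 0; 0.3 0 0 0 0"

```text
time: 22.17
tool_pos: [0.5866, 0.1228, 0.097]
tool_rot: [[-0.993, 0.098, 0.066], [0.101, 0.994, 0.035], [-0.062, 0.041, -0.997]]
wrist_force: [-0.1, -0.4, 0.1]
opening: 0.057
```

Request:
jog_arm:
  targets: "0.3 0 0 0 0; 0.3 0 0 -3.5 0; 0.3 0 0 -3 0; 0.3 0 0 -2 0; 0 0 0 -1 0"

```text
time: 22.58
tool_pos: [0.5792, 0.1193, 0.1903]
tool_rot: [[-0.993, 0.099, 0.058], [0.101, 0.994, 0.034], [-0.054, 0.04, -0.998]]
wrist_force: [0.7, 0.2, 0.4]
opening: 0.0692
```

Run:
```python
from h import *
s=err((.441,-.182,.20))
```

```text
t22.6 pos [0.5792 0.1193 0.1903] go cm [ 10.64 -31.29  -2.8 ] turn 0.001 F [0.7 0.2 0.4] tilt [0.0581 0.0343]
```

Request:
jog_arm:
  targets: "0 1 -3 -2.5 0; 0 1 -3 -2.5 0; 0 1 -3 -2 0; 0 1 -3 -1.5 0; 0 1 -3 -1 0"

```text
time: 23.0
tool_pos: [0.5082, -0.0285, 0.2778]
tool_rot: [[-0.994, 0.091, 0.058], [0.093, 0.995, 0.035], [-0.054, 0.04, -0.998]]
wrist_force: [0.8, -0.4, -0.9]
opening: 0.0946
```

Request:
jog_arm:
  targets: "0 1 -3 0 0; 0 1 -3 0 0; 0 1 -3 0 0; 0 1 -2.5 0 0; 0 1 -1 0 0"

```text
time: 23.42
tool_pos: [0.4438, -0.156, 0.2704]
tool_rot: [[-0.994, 0.092, 0.062], [0.094, 0.995, 0.033], [-0.059, 0.039, -0.998]]
wrist_force: [-0.4, 0.4, -0.5]
opening: 0.0952
```

Request:
jog_arm:
  targets: "0 0 0 0 0; 0 0 0 0 0; 0 0 0 0 0; 0 0 0 0 0; 0 0 0 0 0"

```text
time: 23.83
tool_pos: [0.4434, -0.1565, 0.2689]
tool_rot: [[-0.994, 0.095, 0.061], [0.097, 0.995, 0.034], [-0.057, 0.04, -0.998]]
wrist_force: [-0.1, 0.9, 0.8]
opening: 0.095
```

Run:
```python
from h import *
s=err((.441,-.182,.2)); c,T=camT('wrist',s)
print('gripped lids'); blob(c,T,s,(.441,-.182),rad=.3); err((.441,-.182,.2))
```

```text
t23.8 pos [ 0.4434 -0.1565  0.2689] go cm [ 0.39 -2.84  6.77] turn 0.004 F [-0.1  0.9  0.8] tilt [0.0606 0.0344]
gripped lids
lid px 201 213 r 30.6 exp r 26.1 world [ 0.3979 -0.2951  0.06  ]
lid px 338 249 r 27.4 exp r 27.4 world [ 0.4395 -0.1862  0.06  ]
lid px 89 252 r 31.4 exp r 23.1 world [ 0.4207 -0.3949  0.06  ]
lid px 614 370 r 10.1 exp r 21.1 world [0.5886 0.0661 0.06  ]
lid px 134 401 r 24.0 exp r 21.0 world [ 0.5663 -0.3985  0.06  ]
lid px 150 428 r 15.0 exp r 20.6 world [ 0.597 -0.391  0.06 ]
lid px 256 444 r 36.5 exp r 21.5 world [ 0.6293 -0.2931  0.06  ]
lid px 382 433 r 17.8 exp r 22.5 world [ 0.6317 -0.1667  0.06  ]
t23.9 pos [ 0.4434 -0.1564  0.2689] go cm [ 0.39 -2.84  6.77] turn 0.004 F [ 0.1  0.5 -0.5] tilt [0.0606 0.0344]
```

Request:
jog_arm:
  targets: "0 0 -0.7 1 0; 0 0 -0.9 1 0; 0 0 -0.9 1 0; 0 0 -0.5 1 0; 0 0 0 1 0"

```text
time: 24.3
tool_pos: [0.4452, -0.1862, 0.2143]
tool_rot: [[-0.994, 0.09, 0.063], [0.092, 0.995, 0.033], [-0.06, 0.038, -0.997]]
wrist_force: [0.6, -0.5, -0.1]
opening: 0.0952
```

Request:
jog_arm:
  targets: "0 0 0 1 0; 0 0 0 1 0; 0 0 0 1 0; 0 0 0 1 0; 0 0 0 1 0"

```text
time: 24.72
tool_pos: [0.4473, -0.187, 0.1562]
tool_rot: [[-0.994, 0.09, 0.06], [0.093, 0.995, 0.034], [-0.056, 0.04, -0.998]]
wrist_force: [0.9, -1.3, -0.5]
opening: 0.0951
```

Request:
jog_arm:
  targets: "0 0 0 0 0; 0 0 0 0 0; 0 0 0 0 0; 0 0 0 0 0; 0 0 0 0 0"

```text
time: 25.13
tool_pos: [0.4463, -0.1879, 0.1528]
tool_rot: [[-0.994, 0.091, 0.055], [0.093, 0.995, 0.037], [-0.052, 0.042, -0.998]]
wrist_force: [0.1, 0.3, -0.5]
opening: 0.0949
```

Run:
```python
from h import *
s=err((.4395,-.186,.053)); c,T=camT('wrist',s)
blob(c,T,s,(.441,-.182),rad=.06)
```

```text
t25.1 pos [ 0.4463 -0.1879  0.1528] go cm [ 1.21 -0.29  9.93] turn 0.008 F [ 0.1  0.3 -0.5] tilt [0.0551 0.0369]
lid px 375 280 r 39.5 exp r 40.0 world [ 0.4388 -0.187   0.06  ]
```

Request:
jog_arm:
  targets: "0 0.5 -0.1 1 0; 0 0.5 -0.1 1.2 0; 0 0.2 -0.1 1.2 0; 0 0 0 1.2 0; 0 0 0 1.2 0"

```text
time: 25.6
tool_pos: [0.4392, -0.1891, 0.0967]
tool_rot: [[-0.994, 0.09, 0.064], [0.092, 0.995, 0.031], [-0.061, 0.037, -0.997]]
wrist_force: [0.1, 0.4, 0.4]
opening: 0.0952
```

Request:
jog_arm:
  targets: "0 0 0 0 0; 0 0 0 0 0; 0 0 0 0 0; 0 0 0 0 0; 0 0 0 0 0"

```text
time: 26.02
tool_pos: [0.4394, -0.1892, 0.0976]
tool_rot: [[-0.994, 0.09, 0.065], [0.092, 0.995, 0.031], [-0.061, 0.036, -0.997]]
wrist_force: [0.7, 0.0, 0.3]
opening: 0.0953
```

Run:
```python
from h import *
s=err((.439,-.187,.053))
```

```text
t26.0 pos [ 0.4394 -0.1892  0.0976] go cm [0.34 0.06 4.45] turn 0.01 F [0.7 0.  0.3] tilt [0.0646 0.0307]
```

Request:
jog_arm:
  targets: "0 0.1 0 1 0.01; 0 0.1 0 1.1 0; 0 0.1 0 1.1 0; 0 0 0 1 0; 0 0 0 0 0"

```text
time: 26.43
tool_pos: [0.441, -0.1887, 0.0576]
tool_rot: [[-0.992, 0.1, 0.071], [0.102, 0.994, 0.026], [-0.068, 0.034, -0.997]]
wrist_force: [-0.0, 0.4, 0.0]
opening: 0.095
```

Request:
jog_arm:
  targets: "1 0 0 0 0; 1 0 0 0 0; 1 0 0 0 0; 1 0 0 0 0; 1 0 0 0 0"

```text
time: 26.85
tool_pos: [0.4417, -0.1892, 0.0601]
tool_rot: [[-0.992, 0.099, 0.074], [0.101, 0.995, 0.025], [-0.071, 0.032, -0.997]]
wrist_force: [0.7, -0.2, -0.5]
opening: 0.0673
```

Request:
jog_arm:
  targets: "1 0 0 0 0; 1 0 0 0 0; 1 0 0 0 0; 1 0 0 -3 0; 1 0 0 -3 0"

```text
time: 27.27
tool_pos: [0.4358, -0.1898, 0.1175]
tool_rot: [[-0.993, 0.1, 0.066], [0.102, 0.994, 0.03], [-0.063, 0.036, -0.997]]
wrist_force: [0.8, 0.1, -0.5]
opening: 0.0478
```

Request:
jog_arm:
  targets: "1 0 0 -3 0; 1 0 0 -2 0; 1 0 0 -1.5 0; 1 -0.5 1 -1 0; 1 -1.2 2.4 -0.5 0"

```text
time: 27.68
tool_pos: [0.4492, -0.1618, 0.2069]
tool_rot: [[-0.992, 0.103, 0.068], [0.105, 0.994, 0.027], [-0.065, 0.034, -0.997]]
wrist_force: [0.1, 0.1, -0.5]
opening: 0.0476
```

Request:
jog_arm:
  targets: "1 -1.4 3 0 0; 1 -1.4 3 0 0; 1 -1.4 3 0 0; 1 -1.4 3 0 0; 1 -1.4 3 0 0"

```text
time: 28.1
tool_pos: [0.5364, -0.0159, 0.2193]
tool_rot: [[-0.992, 0.109, 0.071], [0.111, 0.994, 0.025], [-0.068, 0.033, -0.997]]
wrist_force: [1.5, -0.7, -1.5]
opening: 0.0473
```

Request:
jog_arm:
  targets: "1 -1.2 2.5 0 0; 1 -0.8 1.5 0 0; 1 0 0.4 0 0; 1 0 0 0 0; 1 0 0 0 0"

```text
time: 28.52
tool_pos: [0.5628, 0.0334, 0.2213]
tool_rot: [[-0.992, 0.102, 0.069], [0.104, 0.994, 0.026], [-0.066, 0.033, -0.997]]
wrist_force: [0.4, -0.2, -1.8]
opening: 0.0475
```

Run:
```python
from h import *
s=err((.577,.043,.14)); print(s['opening'])
```

```text
t28.5 pos [0.5628 0.0334 0.2213] go cm [-0.77  0.84  8.23] turn -0.003 F [ 0.4 -0.2 -1.8] tilt [0.0694 0.0259]
0.04753577280568013
```

Request:
jog_arm:
  targets: "1 -0.3 0.3 1 0; 1 -0.4 0.3 1 0; 1 -0.3 0.2 1.2 0; 1 0 0 1.5 0; 1 0 0 1 0"

```text
time: 28.93
tool_pos: [0.5781, 0.0387, 0.1618]
tool_rot: [[-0.992, 0.107, 0.072], [0.109, 0.994, 0.025], [-0.068, 0.033, -0.997]]
wrist_force: [0.3, -0.6, -1.0]
opening: 0.0478
```

Request:
jog_arm:
  targets: "1 0 0 0 0; 1 0 0 0 0; 1 0 0 0 0; 1 0 0 0 0; 1 0 0 0 0"

```text
time: 29.35
tool_pos: [0.5775, 0.0377, 0.1583]
tool_rot: [[-0.992, 0.109, 0.066], [0.111, 0.994, 0.025], [-0.063, 0.032, -0.997]]
wrist_force: [0.2, 0.4, -1.3]
opening: 0.0478
```

Run:
```python
from h import *
s=err((.5795,.043,.102)); print(s['opening'])
```

```text
t29.4 pos [0.5775 0.0377 0.1583] go cm [0.21 0.37 5.65] turn -0.01 F [ 0.2  0.4 -1.3] tilt [0.0662 0.0251]
0.04776793983413721
```

Request:
jog_arm:
  targets: "1 0.1 0.2 0 -0.01; 1 0 0.2 0 0; 1 0 0 0.2 0; 1 0 0 0.2 0; 1 0 0 0 0"

```text
time: 29.77
tool_pos: [0.5776, 0.0425, 0.156]
tool_rot: [[-0.993, 0.097, 0.07], [0.099, 0.995, 0.025], [-0.067, 0.032, -0.997]]
wrist_force: [0.2, -0.5, -1.8]
opening: 0.0477
```

Request:
jog_arm:
  targets: "1 0 0 0 0; 1 0 0 0 0; 1 0 0 0 0; 1 0 0 0 0; 1 0 0 0 0"

```text
time: 30.18
tool_pos: [0.5777, 0.0425, 0.1559]
tool_rot: [[-0.993, 0.097, 0.07], [0.099, 0.995, 0.025], [-0.067, 0.032, -0.997]]
wrist_force: [-0.1, 0.0, -0.8]
opening: 0.0474
```

Run:
```python
from h import *
s=err((.5795,.043,.102)); print(s['opening'])
```

```text
t30.2 pos [0.5777 0.0425 0.1559] go cm [ 0.18 -0.1   5.39] turn 0.002 F [-0.1  0.  -0.8] tilt [0.0695 0.025 ]
0.04735203867041904
```

Request:
jog_arm:
  targets: "1 0.1 -0.1 0.8 0; 1 0.1 0 0.8 0; 1 0 0 0.8 0; 1 0 0 0.8 0; 1 0 0 0.8 0"

```text
time: 30.6
tool_pos: [0.5787, 0.0426, 0.1132]
tool_rot: [[-0.993, 0.098, 0.072], [0.1, 0.995, 0.025], [-0.069, 0.032, -0.997]]
wrist_force: [0.4, -0.3, -1.1]
opening: 0.0474
```

Run:
```python
from h import *
s=err((.5795,.043,.102)); print(s['opening'])
```

```text
t30.6 pos [0.5787 0.0426 0.1132] go cm [-0.    0.02  1.12] turn 0.002 F [ 0.4 -0.3 -1.1] tilt [0.0715 0.0248]
0.04742355570545391
```

Request:
jog_arm:
  targets: "1 0 0 0.5 0; 1 0 0 0.4 0; 1 0 0 0 0; 0.3 0 0 0 0; 0.3 0 0 0 0"

```text
time: 31.02
tool_pos: [0.5796, 0.0432, 0.101]
tool_rot: [[-0.993, 0.097, 0.07], [0.099, 0.995, 0.025], [-0.067, 0.032, -0.997]]
wrist_force: [0.8, -0.1, -0.7]
opening: 0.0559
```

Request:
jog_arm:
  targets: "0.3 0 0 0 0; 0.3 0 0 -4 0; 0.3 0 0 -4 0; 0.3 0 0 -3 0; 0 0 -1 -2 0"

```text
time: 31.43
tool_pos: [0.5679, 0.0307, 0.229]
tool_rot: [[-0.994, 0.097, 0.059], [0.099, 0.995, 0.026], [-0.056, 0.032, -0.998]]
wrist_force: [-0.0, 0.8, 0.3]
opening: 0.069
```

Request:
jog_arm:
  targets: "0 1.2 -3.2 -1 0; 0 1.2 -3.2 -0.5 0; 0 1.3 -3.2 -0.3 0; 0 1.3 -3.2 0 0; 0 1.3 -3.2 0 0"

```text
time: 31.85
tool_pos: [0.4896, -0.1248, 0.2454]
tool_rot: [[-0.993, 0.089, 0.072], [0.091, 0.996, 0.024], [-0.07, 0.03, -0.997]]
wrist_force: [1.2, -0.4, -0.5]
opening: 0.0943
```

Request:
jog_arm:
  targets: "0 1.3 -3.2 0 0; 0 1.3 -3.2 0 0; 0 1.3 -3.2 0 0; 0 1.3 -3 0 0; 0 1.3 -2.5 0 0"

```text
time: 32.27
tool_pos: [0.4066, -0.2765, 0.237]
tool_rot: [[-0.993, 0.089, 0.075], [0.09, 0.996, 0.022], [-0.073, 0.028, -0.997]]
wrist_force: [0.5, -0.0, 0.4]
opening: 0.0951
```

Request:
jog_arm:
  targets: "0 0.6 -1 0 0; 0 0 0 0 0; 0 0 0 0 0; 0 0 0 0 0; 0 0 0 0 0"

```text
time: 32.68
tool_pos: [0.3972, -0.2898, 0.2361]
tool_rot: [[-0.993, 0.095, 0.076], [0.097, 0.995, 0.02], [-0.073, 0.028, -0.997]]
wrist_force: [0.2, -0.2, 0.5]
opening: 0.0949
```

Run:
```python
from h import *
s=err((.399,-.293,.13)); c,T=camT('wrist',s)
blob(c,T,s,(.399,-.293),rad=.15)
```

```text
t32.7 pos [ 0.3972 -0.2898  0.2361] go cm [ 0.57 -0.6  10.58] turn 0.005 F [ 0.2 -0.2  0.5] tilt [0.0757 0.0205]
lid px 366 255 r 29.9 exp r 30.2 world [ 0.3967 -0.2976  0.06  ]
lid px 248 294 r 29.5 exp r 28.2 world [ 0.4187 -0.3956  0.06  ]
```

Request:
jog_arm:
  targets: "0 0.3 -0.2 0.6 0; 0 0.3 -0.3 1 0; 0 0.2 -0.3 1.5 0; 0 0 -0.2 2 0; 0 0 0 2.5 0"

```text
time: 33.15
tool_pos: [0.397, -0.2961, 0.1603]
tool_rot: [[-0.993, 0.088, 0.082], [0.089, 0.996, 0.014], [-0.081, 0.021, -0.997]]
wrist_force: [0.4, -0.6, -0.3]
opening: 0.0949
```

Request:
jog_arm:
  targets: "0 0 0 0 0; 0 0 0 0 0; 0 0 0 0 0; 0 0 0 0 0; 0 0 0 0 0"

```text
time: 33.57
tool_pos: [0.397, -0.2938, 0.1585]
tool_rot: [[-0.993, 0.085, 0.079], [0.086, 0.996, 0.018], [-0.077, 0.025, -0.997]]
wrist_force: [0.7, -0.4, -0.7]
opening: 0.0952
```

Run:
```python
from h import *
s=err((.397,-.297,.055)); c,T=camT('wrist',s)
blob(c,T,s,(.399,-.293),rad=.05)
```

```text
t33.6 pos [ 0.397  -0.2938  0.1585] go cm [ 0.77 -0.57 10.31] turn 0.015 F [ 0.7 -0.4 -0.7] tilt [0.0787 0.018 ]
lid px 371 284 r 38.5 exp r 39.0 world [ 0.3959 -0.2975  0.06  ]
```

Request:
jog_arm:
  targets: "0 0.3 -0.2 0.8 0.01; 0 0.3 -0.2 1.2 0; 0 0.2 -0.1 1.2 0; 0 0 0 1.2 0; 0 0 0 1.2 0"

```text
time: 34.03
tool_pos: [0.3937, -0.2993, 0.1034]
tool_rot: [[-0.992, 0.097, 0.086], [0.098, 0.995, 0.01], [-0.084, 0.018, -0.996]]
wrist_force: [-0.2, 0.1, -0.3]
opening: 0.0953
```

Request:
jog_arm:
  targets: "0 0 0 0 0; 0 0 0 0 0; 0 0 0 0 0; 0 0 0 0 0; 0 0 0 0 0"

```text
time: 34.45
tool_pos: [0.3929, -0.2995, 0.1027]
tool_rot: [[-0.991, 0.099, 0.085], [0.1, 0.995, 0.011], [-0.083, 0.019, -0.996]]
wrist_force: [-0.5, -0.9, 0.1]
opening: 0.0952
```

Run:
```python
from h import *
s=err((.396,-.297,.055)); c,T=camT('wrist',s)
```

```text
t34.5 pos [ 0.3929 -0.2995  0.1027] go cm [0.12 0.19 4.79] turn 0.001 F [-0.5 -0.9  0.1] tilt [0.0849 0.0107]
```

Request:
jog_arm:
  targets: "0 0.1 0.1 1 0; 0 0 0.1 1.2 0; 0 0 0 1.2 0; 0 0 0 1.2 0; 0 0 0 0.3 0"

```text
time: 34.87
tool_pos: [0.3979, -0.2986, 0.0562]
tool_rot: [[-0.991, 0.099, 0.091], [0.1, 0.995, 0.004], [-0.09, 0.013, -0.996]]
wrist_force: [0.7, 1.4, -0.8]
opening: 0.0953
```

Request:
jog_arm:
  targets: "1 0 0 0 0; 1 0 0 0 0; 1 0 0 0 0; 1 0 0 0 0; 1 0 0 0 0"

```text
time: 35.28
tool_pos: [0.3984, -0.2991, 0.0582]
tool_rot: [[-0.991, 0.099, 0.092], [0.099, 0.995, 0.003], [-0.092, 0.012, -0.996]]
wrist_force: [-0.9, -0.6, -0.9]
opening: 0.0671
```

Request:
jog_arm:
  targets: "1 0 0 0 0; 1 0 0 0 0; 1 0 0 0 0; 1 0 0 -4 0; 1 0 0 -4 0"

```text
time: 35.7
tool_pos: [0.3892, -0.2975, 0.1331]
tool_rot: [[-0.992, 0.099, 0.083], [0.1, 0.995, 0.013], [-0.081, 0.021, -0.997]]
wrist_force: [1.1, -0.5, -1.4]
opening: 0.0478
```

Request:
jog_arm:
  targets: "1 0 0 -3 0; 1 0 0 -2 0; 1 0 0 -1.5 0; 1 -0.5 1 -1 0; 1 -0.8 2.4 -0.5 0"

```text
time: 36.12
tool_pos: [0.3977, -0.2682, 0.2236]
tool_rot: [[-0.991, 0.102, 0.086], [0.103, 0.995, 0.007], [-0.085, 0.016, -0.996]]
wrist_force: [0.4, 1.0, -2.2]
opening: 0.0476
```

Request:
jog_arm:
  targets: "1 -0.8 3.2 0 0; 1 -0.8 3.2 0 0; 1 -0.8 3.2 0 0; 1 -0.8 3.2 0 0; 1 -0.8 3.2 0 0"

```text
time: 36.53
tool_pos: [0.4546, -0.1091, 0.2315]
tool_rot: [[-0.99, 0.109, 0.088], [0.11, 0.994, 0.005], [-0.087, 0.014, -0.996]]
wrist_force: [0.5, -1.1, -2.2]
opening: 0.0478
```

Request:
jog_arm:
  targets: "1 -0.8 3.2 0 0; 1 -0.8 3.2 0 0; 1 -0.6 3 0 0; 1 -0.4 2.5 0 0; 1 -0.2 1 0 0"

```text
time: 36.95
tool_pos: [0.4969, 0.0262, 0.2359]
tool_rot: [[-0.99, 0.107, 0.087], [0.107, 0.994, 0.006], [-0.086, 0.015, -0.996]]
wrist_force: [-0.7, -1.0, -1.3]
opening: 0.0478
```

Request:
jog_arm:
  targets: "1 0 0 0 0; 1 0 0 0 0; 1 0 0 0 0; 1 0 0 0 0; 1 0 0 0 0"

```text
time: 37.37
tool_pos: [0.496, 0.0269, 0.2352]
tool_rot: [[-0.991, 0.104, 0.085], [0.105, 0.994, 0.006], [-0.084, 0.015, -0.996]]
wrist_force: [-0.3, 0.7, -1.7]
opening: 0.0474
```

Run:
```python
from h import *
s=err((.5172,.0491,.15)); print(s['opening'])
```

```text
t37.4 pos [0.496  0.0269 0.2352] go cm [-1.15  2.3   8.68] turn -0.004 F [-0.3  0.7 -1.7] tilt [0.085  0.0059]
0.047425205209455416
```

Request:
jog_arm:
  targets: "1 -0.4 0.5 0.5 0; 1 -0.5 0.7 1 0; 1 -0.4 0.7 1.5 0; 1 -0.1 0.4 2 0; 1 0 0 2.5 0"

```text
time: 37.78
tool_pos: [0.5232, 0.0482, 0.162]
tool_rot: [[-0.989, 0.109, 0.095], [0.11, 0.994, 0.005], [-0.094, 0.015, -0.995]]
wrist_force: [0.0, 0.1, -2.0]
opening: 0.0477
```

Request:
jog_arm:
  targets: "1 0 0 0 0; 1 0 0 0 0; 1 0 0 0 0; 1 0 0 0 0; 1 0 0 0 0"

```text
time: 38.2
tool_pos: [0.5231, 0.0488, 0.1582]
tool_rot: [[-0.99, 0.11, 0.088], [0.111, 0.994, 0.005], [-0.087, 0.015, -0.996]]
wrist_force: [-0.3, -0.3, -1.7]
opening: 0.0476
```

Run:
```python
from h import *
s=err((.5197,.0491,.10)); print(s['opening'])
```

```text
t38.2 pos [0.5231 0.0488 0.1582] go cm [ 0.85 -0.09  5.77] turn -0.01 F [-0.3 -0.3 -1.7] tilt [0.088  0.0053]
0.04762360152349899
```

Request:
jog_arm:
  targets: "1 0.2 0 0 -0.01; 1 0.2 0 0.2 0; 1 0.1 0 0.4 0; 1 0 0 0.3 0; 1 0 0 0 0"

```text
time: 38.62
tool_pos: [0.5192, 0.0492, 0.1509]
tool_rot: [[-0.991, 0.099, 0.093], [0.1, 0.995, 0.005], [-0.092, 0.014, -0.996]]
wrist_force: [0.3, 0.2, -1.7]
opening: 0.0477
```

Request:
jog_arm:
  targets: "1 0 0 0 0; 1 0 0 0 0; 1 0 0 0 0; 1 0 0 0 0; 1 0 0 0 0"

```text
time: 39.03
tool_pos: [0.5192, 0.0491, 0.1507]
tool_rot: [[-0.991, 0.099, 0.093], [0.1, 0.995, 0.005], [-0.092, 0.014, -0.996]]
wrist_force: [-0.5, 0.2, -1.3]
opening: 0.0475
```

Run:
```python
from h import *
s=err((.5197,.0491,.10)); print(s['opening'])
```

```text
t39.0 pos [0.5192 0.0491 0.1507] go cm [ 0.42 -0.07  5.05] turn 0.001 F [-0.5  0.2 -1.3] tilt [0.0927 0.005 ]
0.04746742209778344
```

Request:
jog_arm:
  targets: "1 0.1 0 0.8 0; 1 0.1 0 0.8 0; 1 0.1 0 0.8 0; 1 0.1 0 0.8 0; 1 0 0 0.6 0"

```text
time: 39.45
tool_pos: [0.519, 0.0498, 0.1096]
tool_rot: [[-0.991, 0.099, 0.095], [0.1, 0.995, 0.005], [-0.094, 0.014, -0.996]]
wrist_force: [-0.1, -0.3, -1.8]
opening: 0.048
```

Run:
```python
from h import *
s=err((.5197,.0491,.10)); print(s['opening'])
```

```text
t39.5 pos [0.519  0.0498 0.1096] go cm [ 0.02 -0.07  0.96] turn 0.001 F [-0.1 -0.3 -1.8] tilt [0.0945 0.0049]
0.04797705323717768
```

Request:
jog_arm:
  targets: "1 0 0 0.5 0; 1 0 0 0.3 0; 1 0 0 0 0; 0.3 0 0 0 0; 0.3 0 0 0 0"

```text
time: 39.87
tool_pos: [0.5203, 0.05, 0.0995]
tool_rot: [[-0.991, 0.099, 0.094], [0.1, 0.995, 0.005], [-0.093, 0.015, -0.996]]
wrist_force: [-0.0, -0.5, 0.2]
opening: 0.0563
```

Request:
jog_arm:
  targets: "0.3 0 0 0 0; 0.3 0 0 -4.1 0; 0.3 0 0 -4.1 0; 0.3 0 0 -3 0; 0 0 -1 -2 0"

```text
time: 40.28
tool_pos: [0.5055, 0.04, 0.2294]
tool_rot: [[-0.992, 0.099, 0.082], [0.1, 0.995, 0.006], [-0.081, 0.014, -0.997]]
wrist_force: [-0.2, -0.3, -0.8]
opening: 0.0696
```

Request:
jog_arm:
  targets: "0 0.4 -3 -1.5 0; 0 0.4 -3.2 -1 0; 0 0.4 -3.2 -0.5 0; 0 0.4 -3.2 0 0; 0 0.4 -3.2 0 0"

```text
time: 40.7
tool_pos: [0.4683, -0.1174, 0.2634]
tool_rot: [[-0.991, 0.091, 0.095], [0.092, 0.996, 0.004], [-0.094, 0.013, -0.996]]
wrist_force: [0.5, 0.1, -0.1]
opening: 0.0946
```

Request:
jog_arm:
  targets: "0 0.4 -3.2 0 0; 0 0.4 -3.2 0 0; 0 0.4 -3.2 0 0; 0 0.4 -3.2 0 0; 0 0.4 -3.2 0 0"

```text
time: 41.12
tool_pos: [0.4309, -0.2826, 0.2606]
tool_rot: [[-0.991, 0.091, 0.098], [0.091, 0.996, 0.002], [-0.097, 0.011, -0.995]]
wrist_force: [1.4, -0.7, 0.5]
opening: 0.0949
```

Request:
jog_arm:
  targets: "0 0.4 -3.2 0 0; 0 0.4 -3 0 0; 0 0.4 -2 0 0; 0 0 -0.5 0 0; 0 0 0 0 0"

```text
time: 41.53
tool_pos: [0.4076, -0.378, 0.2576]
tool_rot: [[-0.99, 0.097, 0.098], [0.097, 0.995, 0.001], [-0.098, 0.01, -0.995]]
wrist_force: [0.5, 0.3, 0.2]
opening: 0.095
```

Request:
jog_arm:
  targets: "0 0 0 0 0; 0 0 0 0 0; 0 0 0 0 0; 0 0 0 0 0; 0 0 0 0 0"

```text
time: 41.95
tool_pos: [0.4089, -0.3739, 0.2578]
tool_rot: [[-0.991, 0.094, 0.098], [0.094, 0.996, 0.002], [-0.098, 0.011, -0.995]]
wrist_force: [0.9, 0.3, 0.1]
opening: 0.0952
```

Run:
```python
from h import *
s=err((.42,-.394,.15)); c,T=camT('wrist',s)
blob(c,T,s,(.42,-.394),rad=.15)
```

```text
t42.0 pos [ 0.4089 -0.3739  0.2578] go cm [-0.24 -2.01 10.83] turn 0.007 F [0.9 0.3 0.1] tilt [0.0985 0.0021]
lid px 353 258 r 28.0 exp r 28.2 world [ 0.4197 -0.397   0.06  ]
```

Request:
jog_arm:
  targets: "0 0 -0.4 0.6 0; 0 0 -0.7 1 0; 0 0 -0.6 1.5 0; 0 0 -0.5 2 0; 0 0 0 3 0"

```text
time: 42.42
tool_pos: [0.417, -0.3991, 0.1778]
tool_rot: [[-0.99, 0.092, 0.105], [0.092, 0.996, -0.007], [-0.105, 0.003, -0.994]]
wrist_force: [0.6, -0.5, -0.4]
opening: 0.095
```

Request:
jog_arm:
  targets: "0 0 0 0 0; 0 0 0 0 0; 0 0 0 0 0; 0 0 0 0 0; 0 0 0 0 0"

```text
time: 42.83
tool_pos: [0.4158, -0.3992, 0.1734]
tool_rot: [[-0.991, 0.092, 0.1], [0.093, 0.996, -0.001], [-0.1, 0.009, -0.995]]
wrist_force: [0.7, -0.3, -0.4]
opening: 0.0953
```

Run:
```python
from h import *
s=err((.42,-.397,.055)); c,T=camT('wrist',s)
blob(c,T,s,(.42,-.394),rad=.05)
```

```text
t42.8 pos [ 0.4158 -0.3992  0.1734] go cm [ 0.79  0.15 11.82] turn 0.008 F [ 0.7 -0.3 -0.4] tilt [ 0.1002 -0.0005]
lid px 383 278 r 36.4 exp r 36.9 world [ 0.4187 -0.3977  0.06  ]
```

Request:
jog_arm:
  targets: "0 0.1 0 0.8 0; 0 0.1 0 1.2 0; 0 0.2 0 1.5 0; 0 0.2 0.1 1.5 0; 0 0 0 1.5 0"

```text
time: 43.3
tool_pos: [0.4181, -0.3998, 0.1114]
tool_rot: [[-0.99, 0.092, 0.108], [0.091, 0.996, -0.011], [-0.109, -0.001, -0.994]]
wrist_force: [-0.1, -0.7, -0.8]
opening: 0.0952
```

Request:
jog_arm:
  targets: "0 0 0 0 0; 0 0 0 0 0; 0 0 0 0 0; 0 0 0 0 0; 0 0 0 0 0"

```text
time: 43.72
tool_pos: [0.418, -0.3994, 0.111]
tool_rot: [[-0.99, 0.092, 0.107], [0.091, 0.996, -0.01], [-0.108, -0.0, -0.994]]
wrist_force: [0.2, 0.3, 0.4]
opening: 0.0952
```

Run:
```python
from h import *
s=err((.4185,-.3977,.055))
```

```text
t43.7 pos [ 0.418  -0.3994  0.111 ] go cm [0.57 0.18 5.57] turn 0.01 F [0.2 0.3 0.4] tilt [ 0.1074 -0.0102]
```

Request:
jog_arm:
  targets: "0 0.1 0.1 1 0.01; 0 0.2 0.1 1.3 0; 0 0.2 0 1.3 0; 0 0.1 0 1.3 0; 0 0 0 0.7 0"

```text
time: 44.13
tool_pos: [0.4194, -0.3987, 0.0551]
tool_rot: [[-0.988, 0.105, 0.113], [0.103, 0.995, -0.017], [-0.114, -0.005, -0.994]]
wrist_force: [-0.3, 0.0, 0.4]
opening: 0.0951
```

Request:
jog_arm:
  targets: "1 0 0 0 0; 1 0 0 0 0; 1 0 0 0 0; 1 0 0 0 0; 1 0 0 0 0"

```text
time: 44.55
tool_pos: [0.4195, -0.3986, 0.0546]
tool_rot: [[-0.988, 0.105, 0.112], [0.104, 0.994, -0.017], [-0.113, -0.005, -0.994]]
wrist_force: [-0.1, 0.4, -0.1]
opening: 0.0671
```

Request:
jog_arm:
  targets: "1 0 0 0 0; 1 0 0 0 0; 1 0 0 0 0; 1 0 0 -4 0; 1 0 0 -4 0"

```text
time: 44.97
tool_pos: [0.4091, -0.3954, 0.1297]
tool_rot: [[-0.989, 0.105, 0.105], [0.105, 0.994, -0.007], [-0.105, 0.004, -0.994]]
wrist_force: [1.6, -1.2, 0.1]
opening: 0.0477
```

Request:
jog_arm:
  targets: "1 0 0 -3 0; 1 0 0 -2 0; 1 0 0 -1.5 0; 1 -0.3 1 -1 0; 1 -0.3 2.4 -0.5 0"

```text
time: 45.38
tool_pos: [0.4093, -0.3635, 0.2196]
tool_rot: [[-0.988, 0.109, 0.109], [0.108, 0.994, -0.014], [-0.11, -0.002, -0.994]]
wrist_force: [0.1, 0.8, -1.4]
opening: 0.0474
```

Request:
jog_arm:
  targets: "1 -0.3 3.2 0 0; 1 -0.3 3.2 0 0; 1 -0.3 3.2 0 0; 1 -0.3 3.2 0 0; 1 -0.3 3.2 0 0"

```text
time: 45.8
tool_pos: [0.4416, -0.1987, 0.2212]
tool_rot: [[-0.987, 0.114, 0.109], [0.113, 0.993, -0.015], [-0.11, -0.003, -0.994]]
wrist_force: [1.2, -0.2, -1.4]
opening: 0.0472
```

Request:
jog_arm:
  targets: "1 -0.3 3.2 0 0; 1 -0.3 3.2 0 0; 1 -0.3 3.2 0 0; 1 -0.3 3.2 0 0; 1 -0.3 3.2 0 0"

```text
time: 46.22
tool_pos: [0.4727, -0.0299, 0.2213]
tool_rot: [[-0.988, 0.114, 0.107], [0.114, 0.993, -0.013], [-0.108, -0.001, -0.994]]
wrist_force: [0.5, -0.0, -1.4]
opening: 0.0477
```

Request:
jog_arm:
  targets: "1 -0.3 3.2 0 0; 1 -0.3 3.2 0 0; 1 -0.3 3.2 0 0; 1 -0.3 3.2 0 0; 1 -0.3 3.2 0 0"

```text
time: 46.63
tool_pos: [0.5027, 0.1391, 0.2214]
tool_rot: [[-0.988, 0.113, 0.104], [0.112, 0.994, -0.012], [-0.105, -0.001, -0.995]]
wrist_force: [0.2, -0.3, -1.0]
opening: 0.0478
```

Run:
```python
from h import *
s=err((.535,.2083,.15)); print(s['opening'])
```

```text
t46.6 pos [0.5027 0.1391 0.2214] go cm [-1.67  7.25  7.35] turn -0.012 F [ 0.2 -0.3 -1. ] tilt [ 0.1038 -0.0124]
0.04778160907319038
```

Request:
jog_arm:
  targets: "1 -0.4 2.5 0 0; 1 -0.4 2 0 0; 1 -0.3 1.3 0.5 0; 1 -0.2 0.5 1 0; 1 0 0 1.5 0"

```text
time: 47.05
tool_pos: [0.5237, 0.2124, 0.192]
tool_rot: [[-0.989, 0.105, 0.105], [0.105, 0.994, -0.01], [-0.105, 0.001, -0.994]]
wrist_force: [0.2, 0.7, -1.0]
opening: 0.0474
```

Request:
jog_arm:
  targets: "1 0 0 1.5 0; 1 0 0 0 0; 1 0 0 0 0; 1 0 0 0 0; 1 0 0 0 0"

```text
time: 47.47
tool_pos: [0.5223, 0.2118, 0.1722]
tool_rot: [[-0.99, 0.105, 0.097], [0.104, 0.994, -0.012], [-0.098, -0.001, -0.995]]
wrist_force: [-0.1, -0.6, -0.6]
opening: 0.0474
```

Run:
```python
from h import *
s=err((.5345,.2083,.0965)); print(s['opening'])
```

```text
t47.5 pos [0.5223 0.2118 0.1722] go cm [-0.5  -0.21  7.65] turn -0.003 F [-0.1 -0.6 -0.6] tilt [ 0.0974 -0.0117]
0.0474268250442364
```

Request:
jog_arm:
  targets: "1 -0.4 -0.1 0.4 0; 1 -0.3 -0.1 0.6 0; 1 -0.1 0 0.7 0; 1 0 0 0.6 0; 1 0 0 0 0"

```text
time: 47.88
tool_pos: [0.5342, 0.2077, 0.1501]
tool_rot: [[-0.989, 0.106, 0.101], [0.106, 0.994, -0.011], [-0.102, 0.0, -0.995]]
wrist_force: [-0.5, 0.8, -1.8]
opening: 0.0477
```

Request:
jog_arm:
  targets: "1 0 0 0 0; 1 0 0 0 0; 1 0 0 0 0; 1 0 0 0 0; 1 0 0 0 0"

```text
time: 48.3
tool_pos: [0.534, 0.2077, 0.1496]
tool_rot: [[-0.989, 0.106, 0.1], [0.106, 0.994, -0.011], [-0.101, -0.0, -0.995]]
wrist_force: [0.2, -0.7, -1.4]
opening: 0.0474
```

Run:
```python
from h import *
s=err((.535,.2083,.0965)); print(s['opening'])
```

```text
t48.3 pos [0.534  0.2077 0.1496] go cm [0.44 0.07 5.29] turn -0.005 F [ 0.2 -0.7 -1.4] tilt [ 0.1001 -0.011 ]
0.047352728489017254
```

Request:
jog_arm:
  targets: "1 0.1 0.1 0.8 0; 1 0.1 0 0.8 0; 1 0.1 0 0.8 0; 1 0.1 0 0.8 0; 1 0.1 0 0.8 0"

```text
time: 48.72
tool_pos: [0.5335, 0.2092, 0.1072]
tool_rot: [[-0.989, 0.106, 0.103], [0.105, 0.994, -0.01], [-0.104, 0.001, -0.995]]
wrist_force: [0.2, -0.6, -0.8]
opening: 0.0474
```

Run:
```python
from h import *
s=err((.535,.2083,.0965)); print(s['opening'])
```

```text
t48.7 pos [0.5335 0.2092 0.1072] go cm [-0.04 -0.08  1.08] turn -0.005 F [ 0.2 -0.6 -0.8] tilt [ 0.1031 -0.0101]
0.04744822071378977
```

Request:
jog_arm:
  targets: "1 0 0 0.5 0; 1 0 0 0.4 0; 1 0 0 0 0; 0.3 0 0 0 0; 0.3 0 0 0 0"

```text
time: 49.13
tool_pos: [0.5345, 0.2091, 0.0954]
tool_rot: [[-0.989, 0.106, 0.102], [0.105, 0.994, -0.011], [-0.102, 0.0, -0.995]]
wrist_force: [-0.6, 0.4, 0.5]
opening: 0.056
```

Request:
jog_arm:
  targets: "0.3 0 0 0 0; 0.3 0 0 -4.1 0; 0.3 0 0 -4.1 0; 0.3 0 0 -3.5 0; 0 0 0 -3 0"

```text
time: 49.55
tool_pos: [0.5177, 0.2099, 0.2387]
tool_rot: [[-0.99, 0.106, 0.087], [0.106, 0.994, -0.014], [-0.088, -0.005, -0.996]]
wrist_force: [0.2, -0.1, 0.0]
opening: 0.07
```

Request:
jog_arm:
  targets: "0 -0.8 -1.5 -2.5 0; 0 -0.8 -2 -2 0; 0 -0.8 -2 -1.5 0; 0 -0.8 -2 -1 0; 0 0 -0.5 -0.5 0"

```text
time: 49.97
tool_pos: [0.5347, 0.1271, 0.3276]
tool_rot: [[-0.99, 0.102, 0.099], [0.101, 0.995, -0.012], [-0.099, -0.002, -0.995]]
wrist_force: [0.6, 0.5, 0.2]
opening: 0.0943
```

Request:
jog_arm:
  targets: "0 0 0 0 0; 0 0 0 0 0; 0 0 0 0 0; 0 0 0 0 0; 0 0 0 0 0"

```text
time: 50.38
tool_pos: [0.5338, 0.1282, 0.3263]
tool_rot: [[-0.99, 0.103, 0.097], [0.103, 0.995, -0.011], [-0.098, -0.001, -0.995]]
wrist_force: [-0.5, 1.1, 0.3]
opening: 0.0948
```

Run:
```python
from h import *
err((.53,.13,.33))
s=grab('wrist','w6.png',1.5)
```

```text
t50.4 pos [0.5338 0.1282 0.3263] go cm [ 0.36  0.14 -0.41] turn -0.002 F [-0.5  1.1  0.3] tilt [ 0.0974 -0.0115]
```

View pics/w6.png

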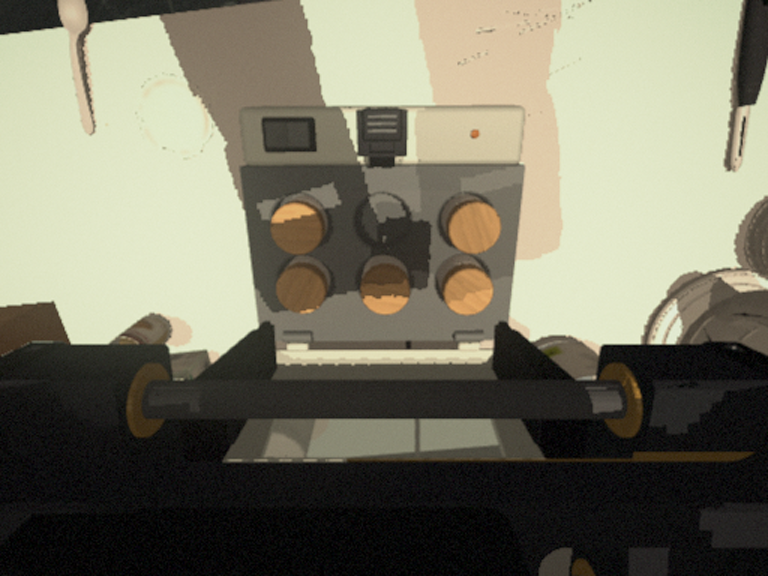

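```bash
cat >> h.py <<'E'
q=np.load('q.npy')
def tcp(phi,r=.15,off=0.,hx=.010,R=None,y=0.):
    """TCP that puts the front lower finger corner on the lid's outer face at angle phi"""
    d=np.array([-np.cos(phi),0,np.sin(phi)]);n=np.array([np.sin(phi),0,np.cos(phi)])
    m=np.array([.095,y,.072])+r*d+(.037+off)*n
    R=np.array(manip.observe()['tool_rot']) if R is None else R
    return w(m,q)-R@[hx,0,.019]
E
python3 - <<'E'
from h import *
c,T=camT('top'); 
for u in (150,227,300): print('top back',pix(c,T,u,125.5,0).round(3))
c,T=camT('scene')
for u,v in ((325,196),(358,212),(470,250)): print('scene',pix(c,T,u/1.5,v/1.5,0).round(3))
s=manip.observe(); print('start',tcp(1.65,off=.008))
c,T=camT('wrist',s); 
for i in range(6): print(i,(proj(c,T,w((-.026+.06*(i//3),-.08+.08*(i%3),.102),q))*1.5).round(0),(proj(c,T,w((-.026+.06*(i//3),-.08+.08*(i%3),.112),q))*1.5).round(0))
err(tcp(1.65,off=.012)+[0,0,.08])
print(s['joint_positions'].round(2))
E
```

```text
top back [0.769 0.477 0.   ]
top back [0.772 0.144 0.   ]
top back [ 0.775 -0.17   0.   ]
scene [0.86 0.25 0.  ]
scene [0.817 0.147 0.   ]
scene [ 0.742 -0.167  0.   ]
start [0.71017909 0.10987864 0.23785566]
0 [292. 227.] [290. 229.]
1 [382. 227.] [382. 229.]
2 [472. 226.] [474. 229.]
3 [297. 290.] [295. 294.]
4 [382. 290.] [382. 294.]
5 [467. 290.] [469. 293.]
t50.4 pos [0.5338 0.1282 0.3262] go cm [-17.96   0.     2.63] turn -0.002 F [ 0.1  0.9 -0.1] tilt [ 0.0971 -0.0115]
[ 0.13  0.26  1.67 -0.03  1.11 -1.33]
```

Run:
```python
from h import *
im=cams.grab_frame('scene')[:,:,::-1]; cv2.imwrite('raw_scene.png',im)
a=cv2.convertScaleAbs(im[:230],alpha=2.5,beta=-40)
cv2.imwrite('pics/s2.png',cv2.resize(a,None,fx=1.5,fy=1.5))
c,T=camT('scene')
for H in (.4,.5,.6,.7,.8,1.0):
    x=.375+.395*(1.5-H)/1.5; print(H,round(x,3),(proj(c,T,(x,.1,H))*1.5).round(0))
```

```text
0.4 0.665 [358. 128.]
0.5 0.638 [353.  95.]
0.6 0.612 [348.  56.]
0.7 0.586 [342.  12.]
0.8 0.559 [335. -40.]
1.0 0.507 [ 317. -178.]
```

View pics/s2.png

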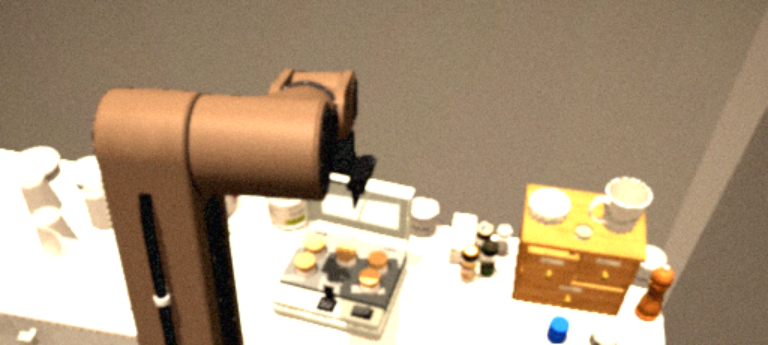

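Request:
jog_arm:
  targets: "1 -1.5 0 0 0; 1 -2.5 0 0 0; 1 -3 0 0 0; 1 -3 0 0 0; 1 -3 0 0 0"

```text
time: 50.9
tool_pos: [0.6623, 0.1176, 0.339]
tool_rot: [[-0.991, 0.098, 0.095], [0.098, 0.995, -0.011], [-0.095, -0.002, -0.995]]
wrist_force: [-0.0, 0.5, -0.6]
opening: 0.0671
```

Request:
jog_arm:
  targets: "1 -2.5 0 0 0; 1 -1.5 0 0 0; 1 -0.8 0 0 0; 1 0 0 0 0; 1 0 0 0 0"

```text
time: 51.32
tool_pos: [0.7166, 0.1132, 0.3388]
tool_rot: [[-0.991, 0.098, 0.091], [0.097, 0.995, -0.011], [-0.091, -0.002, -0.996]]
wrist_force: [-0.1, 0.0, -0.2]
opening: 0.0337
```

Request:
jog_arm:
  targets: "1 0 0 0 0; 1 0 0 0 0; 1 0 0 0 0; 1 0 0 0 0; 1 0 0 0 0"

```text
time: 51.73
tool_pos: [0.7142, 0.1144, 0.339]
tool_rot: [[-0.991, 0.097, 0.09], [0.096, 0.995, -0.011], [-0.09, -0.002, -0.996]]
wrist_force: [0.4, 0.4, -0.1]
opening: 0.0025
```

Run:
```python
from h import *
err(tcp(1.65,off=.014))
```

```text
t51.7 pos [0.7142 0.1144 0.339 ] go cm [ 0.66 -0.46 10.15] turn 0.005 F [ 0.4  0.4 -0.1] tilt [ 0.0897 -0.0111]
```

Request:
jog_arm:
  targets: "1 0 0 1.5 0; 1 0 -0.1 2.5 0; 1 0 -0.1 2.5 0; 1 0 -0.1 2 0; 1 0 0 1 0"

```text
time: 52.15
tool_pos: [0.723, 0.1109, 0.2473]
tool_rot: [[-0.99, 0.096, 0.1], [0.095, 0.995, -0.01], [-0.1, -0.001, -0.995]]
wrist_force: [-0.2, 0.5, 0.4]
opening: 0.0002
```

Request:
jog_arm:
  targets: "1 0 0 0 0; 1 0 0 0 0; 1 0 0 0 0; 1 0 0 0 0; 1 0 0 0 0"

```text
time: 52.57
tool_pos: [0.7231, 0.1111, 0.2491]
tool_rot: [[-0.99, 0.096, 0.101], [0.095, 0.995, -0.01], [-0.101, -0.0, -0.995]]
wrist_force: [-0.2, 0.6, -0.4]
opening: 0.0006
```

Run:
```python
from h import *
s=err(tcp(1.65,off=0)); R=np.array(s['tool_rot'])
for a in (1.65,1.4,1.2,1.0,.8,.6,.4,.3,.2,.1,0): print(a,((tcp(a)-s['tool_pos'])@R*100).round(1), tcp(a).round(3))
```

```text
t52.6 pos [0.7231 0.1111 0.2491] go cm [ 2.18 -0.24  0.84] turn 0.006 F [-0.2  0.6 -0.4] tilt [ 0.1007 -0.0102]
1.65 [ 2.2 -0.2  0.8] [0.702 0.111 0.239]
1.4 [ 5.9 -0.2 -0.3] [0.665 0.115 0.246]
1.2 [ 8.9 -0.2 -0.5] [0.634 0.118 0.245]
1.0 [12.  -0.2 -0.1] [0.604 0.121 0.238]
0.8 [14.9 -0.2  0.9] [0.576 0.124 0.225]
0.6 [17.6 -0.2  2.4] [0.551 0.126 0.207]
0.4 [19.9 -0.1  4.5] [0.531 0.128 0.184]
0.3 [20.9 -0.1  5.7] [0.522 0.129 0.172]
0.2 [21.7 -0.1  6.9] [0.515 0.13  0.158]
0.1 [22.5 -0.1  8.3] [0.509 0.13  0.144]
0 [23.1 -0.1  9.7] [0.504 0.131 0.129]
```

Request:
jog_arm:
  targets: "1 0 -0.1 0.5 0; 1 0.4 -0.1 0.4 0; 1 0.6 0 0 0; 1 0.7 0 0 0; 1 0.7 0 -0.1 0"

```text
time: 52.98
tool_pos: [0.6999, 0.1111, 0.2401]
tool_rot: [[-0.99, 0.096, 0.107], [0.096, 0.995, -0.01], [-0.107, 0.0, -0.994]]
wrist_force: [3.9, 0.7, 2.8]
opening: 0.0001
```

Request:
jog_arm:
  targets: "1 0.7 0 -0.2 0; 1 0.7 0 -0.2 0; 1 0.7 0 -0.2 0; 1 0.7 0 -0.2 0; 1 0.7 0 -0.1 0"

```text
time: 53.4
tool_pos: [0.6603, 0.115, 0.2464]
tool_rot: [[-0.989, 0.096, 0.109], [0.095, 0.995, -0.01], [-0.109, 0.001, -0.994]]
wrist_force: [2.7, -0.8, -1.1]
opening: 0.0003
```

```bash
cat >> h.py <<'E'
def lidpath(angs):
    s=err(tcp(angs[0])); R=np.array(s['tool_rot'])
    for a in angs: print(a,((tcp(a)-s['tool_pos'])@R*100).round(2))
    t=s['tool_pos']+R@[.01,0,.019]; c,sn=np.cos(q[2]),np.sin(q[2]); d=t[:2]-q[:2]; m=np.array([c*d[0]+sn*d[1]-.095,t[2]-.072]); print('corner maker xz rel hinge',m.round(4),'lid angle if touching',round(np.pi-np.arctan2(m[1],m[0])-np.arcsin(.037/np.linalg.norm(m)),3),'r',round(np.sqrt(m@m-.037**2),4))
E
python3 -c "
from h import *
lidpath([1.4,1.2,1.0,.8,.6])"
```

```text
t53.4 pos [0.6603 0.115  0.2464] go cm [-0.41 -0.01  0.08] turn 0.005 F [ 2.7 -0.8 -1.1] tilt [ 0.1086 -0.0099]
1.4 [-0.41 -0.01  0.08]
1.2 [ 2.66  0.01 -0.17]
1.0 [5.73 0.03 0.2 ]
0.8 [8.66 0.04 1.17]
0.6 [11.33  0.05  2.7 ]
corner maker xz rel hinge [0.0068 0.1544] lid angle if touching 1.373 r 0.1501
```

Request:
jog_arm:
  targets: "1 0.8 0 -0.1 0; 1 0.8 0 -0.1 0; 1 0.8 0 0 0; 1 0.8 0 0.05 0; 1 0.8 0 0.1 0"

```text
time: 53.82
tool_pos: [0.6165, 0.1193, 0.2429]
tool_rot: [[-0.989, 0.096, 0.11], [0.095, 0.995, -0.01], [-0.111, 0.001, -0.994]]
wrist_force: [4.0, -0.5, -0.6]
opening: 0.0005
```

Request:
jog_arm:
  targets: "1 0.8 0 0.2 0; 1 0.8 0 0.2 0; 1 0.8 0 0.3 0; 1 0.7 0 0.3 0; 1 0.7 0 0.3 0"

```text
time: 54.23
tool_pos: [0.5762, 0.1232, 0.2253]
tool_rot: [[-0.989, 0.096, 0.112], [0.095, 0.995, -0.01], [-0.112, 0.001, -0.994]]
wrist_force: [2.0, -1.5, 1.4]
opening: 0.0005
```

```bash
python3 -c "
from h import *
lidpath([.8,.7,.6,.5,.4,.3,.2])"
```

```text
t54.2 pos [0.5762 0.1232 0.2253] go cm [ 0.03  0.03 -0.01] turn 0.006 F [ 2.  -1.5  1.4] tilt [ 0.1117 -0.0096]
0.8 [ 0.03  0.03 -0.01]
0.7 [1.41 0.03 0.68]
0.6 [2.71 0.04 1.51]
0.5 [3.93 0.04 2.46]
0.4 [5.04 0.05 3.54]
0.3 [6.04 0.05 4.71]
0.2 [6.92 0.05 5.98]
corner maker xz rel hinge [-0.0776  0.1333] lid angle if touching 0.801 r 0.1497
```

Request:
jog_arm:
  targets: "1 0.7 0 0.35 0; 1 0.7 0 0.35 0; 1 0.65 0 0.4 0; 1 0.65 0 0.4 0; 1 0.6 0 0.5 0"

```text
time: 54.65
tool_pos: [0.5425, 0.1265, 0.1992]
tool_rot: [[-0.989, 0.096, 0.112], [0.095, 0.995, -0.01], [-0.113, 0.001, -0.994]]
wrist_force: [2.0, 0.1, 1.9]
opening: 0.0002
```

Request:
jog_arm:
  targets: "1 0.6 0 0.5 0; 1 0.55 0 0.5 0; 1 0.5 0 0.55 0; 1 0.5 0 0.6 0; 1 0.5 0 0.6 0"

```text
time: 55.07
tool_pos: [0.5168, 0.1291, 0.1658]
tool_rot: [[-0.989, 0.096, 0.113], [0.095, 0.995, -0.009], [-0.113, 0.001, -0.994]]
wrist_force: [2.4, -0.2, 1.6]
opening: 0.0
```

```bash
python3 -c "
from h import *
lidpath([.4,.3,.2,.1,.05,0])"
```

```text
t55.1 pos [0.5168 0.1291 0.1658] go cm [-1.56  0.04 -1.71] turn 0.006 F [ 2.4 -0.2  1.6] tilt [ 0.1126 -0.0095]
0.4 [-1.56  0.04 -1.71]
0.3 [-0.56  0.05 -0.53]
0.2 [0.32 0.05 0.74]
0.1 [1.07 0.05 2.09]
0.05 [1.39 0.05 2.79]
0 [1.68 0.05 3.51]
corner maker xz rel hinge [-0.1373  0.0738] lid angle if touching 0.253 r 0.1514
```

Request:
jog_arm:
  targets: "1 0.35 0 0.6 0; 1 0.3 0 0.6 0; 1 0.25 0 0.6 0; 1 0.2 0 0.6 0; 1 0.2 0 0.6 0"

```text
time: 55.48
tool_pos: [0.5039, 0.1303, 0.1307]
tool_rot: [[-0.99, 0.096, 0.108], [0.095, 0.995, -0.01], [-0.108, 0.001, -0.994]]
wrist_force: [-0.4, 0.6, 3.1]
opening: 0.0003
```

```bash
python3 -c "
from h import *
lidpath([.1,.05,0])"
```

```text
t55.5 pos [0.5039 0.1303 0.1307] go cm [-0.61  0.06 -1.25] turn 0.006 F [-0.4  0.6  3.1] tilt [ 0.1081 -0.0096]
0.1 [-0.61  0.06 -1.25]
0.05 [-0.3   0.06 -0.55]
0 [-0.01  0.06  0.17]
corner maker xz rel hinge [-0.1503  0.0387] lid angle if touching 0.011 r 0.1507
```

Request:
jog_arm:
  targets: "1 0 0 0.3 0; 1 0 0 0.3 0; 1 0 0 0.3 0; 1 0 0 0.3 0; 1 0 0 0 0"

```text
time: 55.9
tool_pos: [0.5033, 0.1304, 0.1274]
tool_rot: [[-0.989, 0.095, 0.111], [0.094, 0.995, -0.01], [-0.112, 0.001, -0.994]]
wrist_force: [-3.6, -1.9, 18.0]
opening: 0.0004
```

```bash
python3 -c "
from h import *
lidpath([0])"
```

```text
t55.9 pos [0.5033 0.1304 0.1274] go cm [-0.11  0.05 -0.15] turn 0.007 F [-3.6 -1.9 18. ] tilt [ 0.1114 -0.0098]
0 [-0.11  0.05 -0.15]
corner maker xz rel hinge [-0.1509  0.0354] lid angle if touching -0.011 r 0.1505
```

Request:
jog_arm:
  targets: "1 0 0 -2 0; 1 0 0 -3 0; 1 0 0 -4 0; 1 0 0 -4 0; 1 0 0 -4 0"

```text
time: 56.32
tool_pos: [0.481, 0.1313, 0.2947]
tool_rot: [[-0.991, 0.095, 0.096], [0.095, 0.995, -0.012], [-0.096, -0.003, -0.995]]
wrist_force: [0.9, -0.0, -0.7]
opening: 0.0004
```

Request:
jog_arm:
  targets: "1 0 -0.5 -3 0; 1 0 -1 -2 0; 1 0 -0.5 -1 0; 1 0 0 0 0; 1 0 0 0 0"

```text
time: 56.73
tool_pos: [0.4728, 0.1118, 0.3637]
tool_rot: [[-0.99, 0.095, 0.106], [0.094, 0.995, -0.011], [-0.106, -0.001, -0.994]]
wrist_force: [-0.3, 0.6, 0.3]
opening: 0.0003
```

Run:
```python
from h import *
import pickle
s=grab('wrist','w7.png',1.5); pickle.dump(s,open('w7.pkl','wb')); err((.44,.03,.12))
s4=pickle.load(open('w4.pkl','rb')); c,T=camT('wrist',s4)
a=q[2]
for n,u,v,z in (('R',270,173,.079),('L',321,173,.068),('f',296,158,.072),('b',296,188,.072)):
    p=pix(c,T,u/1.5,v/1.5,z); d=p[:2]-q[:2]; print(n,p.round(4),'maker',(np.cos(a)*d[0]+np.sin(a)*d[1]).round(4),(-np.sin(a)*d[0]+np.cos(a)*d[1]).round(4))
```

```text
t56.8 pos [0.4728 0.1119 0.3634] go cm [ 5.05 -8.43 23.95] turn 0.007 F [-1.1  0.  -0.1] tilt [ 0.1049 -0.0114]
R [0.4379 0.032  0.079 ] maker -0.1032 -0.1051
L [0.4426 0.077  0.068 ] maker -0.1031 -0.0598
f [0.4269 0.0564 0.072 ] maker -0.1166 -0.0818
b [0.4537 0.0521 0.072 ] maker -0.0895 -0.0834
```

View pics/w7.png

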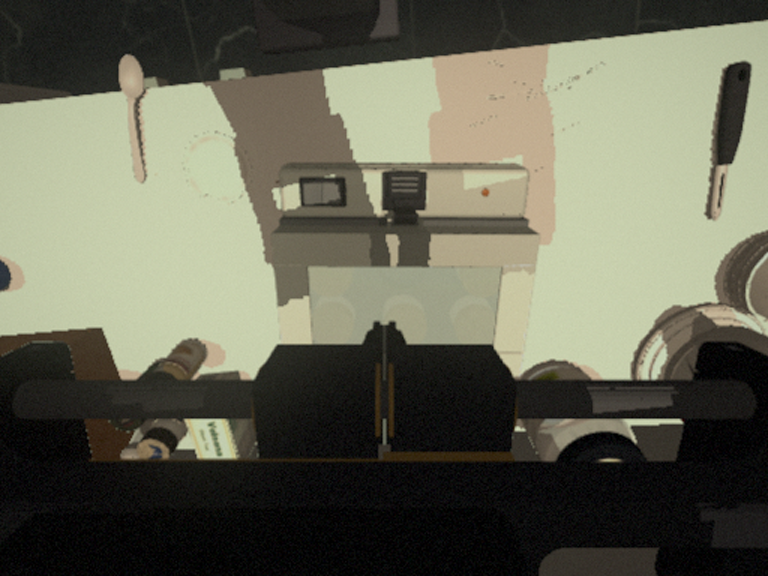

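```bash
cat >> h.py <<'E'
def sw(z,y=-.100):
    R=np.array(manip.observe()['tool_rot']); return w((-.109,y,z),q)-R@[.01,0,.019]
E
python3 -c "
from h import *
err(sw(.11)); plan([sw(.11)],clos=1,step=.03)"
```

```text
t56.8 pos [0.4728 0.1119 0.3634] go cm [ 4.95 -7.74 22.96] turn 0.007 F [-1.1  0.  -0.1] tilt [ 0.1049 -0.0114]
1 0.3 -0.9 2.8 0.01; 1 0.3 -0.9 2.8 -0.00; 1 0.3 -0.9 2.8 -0.00; 1 0.3 -0.9 2.8 -0.00; 1 0.3 -0.9 2.8 -0.00
1 0.3 -0.9 2.8 -0.00; 1 0.3 -0.9 2.8 -0.00; 1 0.3 -0.9 2.8 -0.00; 1 0.1 -0.2 0.7 -0.00
```

Request:
jog_arm:
  targets: "1 1.0 -1.5 0.5 0; 1 1.2 -1.8 1 0; 1 1.2 -1.8 1.5 0; 1 1.0 -1.6 2 0; 1 0.5 -0.9 2.5 0"

```text
time: 57.2
tool_pos: [0.4239, 0.0402, 0.2777]
tool_rot: [[-0.991, 0.091, 0.102], [0.09, 0.996, -0.011], [-0.103, -0.001, -0.995]]
wrist_force: [1.5, -0.3, -0.6]
opening: 0.0006
```

Request:
jog_arm:
  targets: "1 0 0 2.5 0; 1 0 0 2.5 0; 1 0 0 2.5 0; 1 0 0 2 0; 1 0 0 1 0"

```text
time: 57.62
tool_pos: [0.4289, 0.0383, 0.1606]
tool_rot: [[-0.992, 0.093, 0.089], [0.093, 0.996, -0.01], [-0.089, -0.002, -0.996]]
wrist_force: [-0.1, -0.2, -0.3]
opening: 0.001
```

Request:
jog_arm:
  targets: "1 0 0 0 0; 1 0 0 0 0; 1 0 0 0 0; 1 0 0 0 0; 1 0 0 0 0"

```text
time: 58.03
tool_pos: [0.4267, 0.0391, 0.1565]
tool_rot: [[-0.993, 0.093, 0.079], [0.092, 0.996, -0.009], [-0.079, -0.002, -0.997]]
wrist_force: [-0.7, 1.1, -0.2]
opening: 0.0004
```

```bash
python3 -c "
from h import *
err(sw(.085))"
```

```text
t58.0 pos [0.4267 0.0391 0.1565] go cm [-1.03 -0.08  5.28] turn 0.009 F [-0.7  1.1 -0.2] tilt [ 0.0787 -0.0094]
```

Request:
jog_arm:
  targets: "1 -0.4 0 0.7 0.01; 1 -0.4 -0.1 1 0; 1 -0.2 0 1.2 0; 1 0 0 1.2 0; 1 0 0 0.7 0"

```text
time: 58.45
tool_pos: [0.4442, 0.0363, 0.1091]
tool_rot: [[-0.991, 0.104, 0.088], [0.103, 0.995, -0.01], [-0.089, -0.001, -0.996]]
wrist_force: [0.5, -0.3, 0.2]
opening: 0.0007
```

Request:
jog_arm:
  targets: "1 0 0 0 0; 1 0 0 0 0; 1 0 0 0 0; 1 0 0 0 0; 1 0 0 0 0"

```text
time: 58.87
tool_pos: [0.4445, 0.036, 0.1078]
tool_rot: [[-0.991, 0.104, 0.086], [0.104, 0.995, -0.01], [-0.087, -0.001, -0.996]]
wrist_force: [-0.6, 0.9, 0.2]
opening: 0.0004
```

```bash
python3 -c "
from h import *
err(sw(.072))"
```

```text
t58.9 pos [0.4445 0.036  0.1078] go cm [0.5  0.03 1.56] turn -0.003 F [-0.6  0.9  0.2] tilt [ 0.0861 -0.0098]
```

Request:
jog_arm:
  targets: "1 0.3 0 0.3 0; 1 0.1 0 0.4 0; 1 0 0 0.4 0; 1 0 0 0.3 0; 1 0 0 0.2 0"

```text
time: 59.28
tool_pos: [0.4422, 0.0362, 0.0923]
tool_rot: [[-0.991, 0.104, 0.09], [0.103, 0.995, -0.01], [-0.091, -0.001, -0.996]]
wrist_force: [-13.1, -2.3, 59.4]
opening: 0.0003
```

```bash
python3 -c "
from h import *
err(sw(.072))"
```

```text
t59.3 pos [0.4422 0.0362 0.0923] go cm [0.14 0.04 0.03] turn -0.002 F [-13.1  -2.3  59.4] tilt [ 0.0903 -0.0103]
```

Request:
jog_arm:
  targets: "1 0 0 -0.5 0; 1 0 0 -2 0; 1 0 0 -4 0; 1 0 0 -4 0; 1 0 0 -4 0"

```text
time: 59.7
tool_pos: [0.4266, 0.0377, 0.2342]
tool_rot: [[-0.992, 0.104, 0.074], [0.104, 0.995, -0.009], [-0.075, -0.001, -0.997]]
wrist_force: [0.7, -0.8, 0.1]
opening: 0.0003
```

Request:
jog_arm:
  targets: "1 -0.5 1.5 -3 0; 1 -0.5 1.5 -2 0; 1 -0.5 1 -1 0; 1 0 0 0 0; 1 0 0 0 0"

```text
time: 60.12
tool_pos: [0.442, 0.0778, 0.3054]
tool_rot: [[-0.991, 0.105, 0.087], [0.104, 0.994, -0.009], [-0.087, 0.0, -0.996]]
wrist_force: [-0.4, 0.6, 0.1]
opening: 0.0006
```

Run:
```python
from h import *
err((.44,.03,.3)); s=manip.observe(); im=cams.grab_frame('wrist')[:,:,::-1]
old=cv2.imread('raw_wrist.png'); t=cams.grab_frame('top')[:,:,::-1]
c,T=camT('wrist',s); u,v=proj(c,T,w((-.1,-.04,.07),q)).astype(int)
f=lambda a,fx:cv2.resize(a,None,fx=fx,fy=fx,interpolation=cv2.INTER_CUBIC)
A=f(im[max(v-45,0):v+85,max(u-100,0):u+100],4)[:,:800][:330]; B=f(old[95:165,170:370],4)
cv2.imwrite('pics/f.png',np.vstack([A[:, :800],B[:, :A.shape[1]][:270]]))
cv2.imwrite('pics/ftop.png',f(t[118:240,130:430],2.6))
```

```text
t60.1 pos [0.442  0.0778 0.3054] go cm [-0.26 -4.78  0.56] turn -0.003 F [-0.4  0.6  0.1] tilt [ 0.087  -0.0089]
```

View pics/f.png

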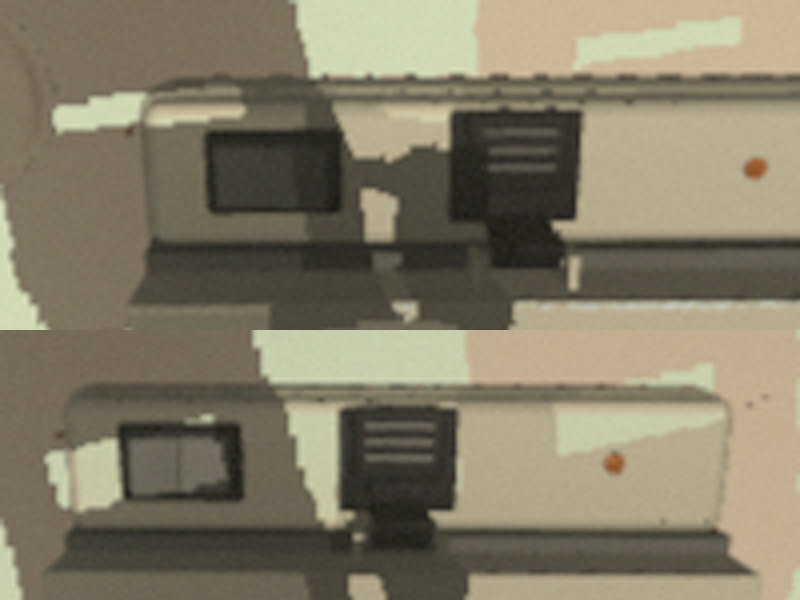

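View pics/ftop.png

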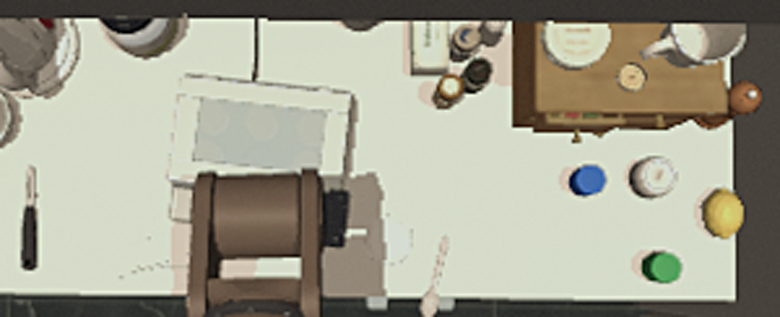

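```bash
python3 -c "
from h import *
err((.44,.08,.3)); print(manip.job_done())"
```

```text
t60.2 pos [0.4417 0.0774 0.3046] go cm [0.23 0.24 0.44] turn -0.004 F [-0.1 -0.7 -0.2] tilt [ 0.0852 -0.009 ]
the job is handed in; nothing more can be done
None
```

I popped the lid with the thumb button and stood the five pots I found in wells 0, 2, 3, 4 and 5. Then I drew the lid round from behind, pushed it shut, pressed the switch's right end and handed in at about 60 s.

- **Pots:** Before closing, all five lids appeared where the wells and the seated height predict, and no sixth pot was in view. A small pale disc on the wooden cabinet looked like a flat dish, so I left it.
- **Lid:** I pushed it to 18 N against its stop. Afterwards, clear of the arm, it looked flat and shut in the wrist and top pictures. I could not read the latch angle itself.
- **Switch:** I stopped about 7 mm below the off height, with 59 N against a stop. That is more force than I meant, but under the 120 N limit. That it is on rests on that height and force: the picture of the rocker was not clear enough to confirm it.
- **Bystanders:** In the last top picture the cup, teaspoon, peeler and the blue and green look-alikes looked unmoved. The arm was clear of everything.
- **Disagreements:** The top camera read about 8 mm off the wrist camera sideways, and I used the wrist camera. The tool's tilt drifted to about 0.1 rad, which I allowed for.

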